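# Nest channel offcuts on the sloping stand

## Robot

A 7-joint arm with a two-finger parallel gripper is mounted at the origin on the work surface. World frame = base frame: x ahead of the robot, y to its left, z up, the work surface at z = 0. Lengths are in mm, angles in rad, forces in N, time in s.
With the tool pointing down it reaches from about 350 to 900 mm from the base axis. Payload 7.2 kg.
Tool frame: the origin (TCP) lies midway between the tips of the shut fingers; the grasp point (between the pads) lies 19 mm behind it; z points along the fingers, y is the line along which they close (so a half turn about z gives the same grasp; the last joint's range is limited). The gripper opens to 88 mm and grips with 3 to 60 N. Pads are 20 mm wide; open, the fingers measure 115 mm over their backs; the gripper's body (75 mm by 178 mm) begins 61 mm behind the grasp point.
Start: joints at [-1.391, 0.411, -0.013, 1.596, 0.006, 1.134, -0.082], TCP at [153.304, 605.911, 200.553] pointing down, gripper open.
Joint ranges: [-2.95, 2.95], [-0.29, 1.99], [-1.47, 1.44], [0.14, 2.54], [-1.03, 4.17], [0.13, 1.85], [-2.86, 2.86]. Speed limits (rad/s): [2.39, 2.39, 3.01, 3.01, 3.14, 3.14, 3.14].

## Interface

Orientations are given as a rotation vector (axis times angle).
In Python, from station import r gives the robot as it stands. The module is installed in compiled form; this text tells all that it offers.
- The arm moves only by the tool send_rows, never from a script. Its argument "deltas" is text: rows parted by semicolons, each of 7 numbers parted by spaces: the turn, a rotation vector about the tool's x, y, z in rad, then the shift along the tool's x, y, z in cm, then the finger opening in cm, from 0 to 8.78. In form: ax ay az tx ty tz jaw; .... A call has 1 to 5 rows; each row is the pose to reach, as a shift and turn from the pose commanded when the call began, along the tool's axes at that moment; what a row does not reach only later rows make up. A row lasts 1/12 s, in which the tool goes at most 41.7 mm and 7.16 degrees, less where a joint would pass 70% of its speed; a pose out of reach is approached as far as the arm can. A call with a gripper value outside its range is refused whole. The fingers move at their own pace and stop on an object; the grip force is fixed at half the most. Time passes only in rows, so rows that repeat a pose let the fingers close. It gives the time, the measured TCP pose, the force, the opening and the grip force at its end, in the units of the state.
- r.state(): the state, without advancing time (a new reading comes with each control period).
- r.capture(name): name is "scene" or "side" or "wrist"; returns the picture (420x560x3 uint8, red, green, blue); there is no depth.
- r.camera_params(name): a dict with "vfov" (degrees; the focal length in pixels is half the picture's height over the tangent of half this angle, whatever the lens; pixels are square), "cx", "cy" (the principal point, pixels), "D" ([k1, k2, p1, p2, k3] as OpenCV has them; the pictures are not rectified), "extrinsics" (4x4, takes a point from camera to world coordinates); the wrist camera has in their place "hand_eye" (4x4, takes a point from camera to tool coordinates, whose origin is the TCP and whose axes are the flange's). Camera axes: x right, y down, z forward; pixel columns grow to the right and rows downward; lengths in mm; the calibration is good to about 2 mm. A picture is of the moment at which its call begins: read the wrist's pose just before it. camera_params takes no time and is no camera call.
- r.sign_off(): hands the job in; it is judged then, once.
The state is a dict: "t": time; "joint_positions": joint angles; "dq": joint speeds; "effort": joint torques, N m; "tool_pos": TCP position; "ee_rot": TCP orientation; "force": force on the tool from outside, world axes, zero at the start; "torque": the same for the moment, N m; "opening": opening from 0.0 (shut) to 1.0 (fully open); "grip_force": force on a finger pad.
Only numpy, scipy, OpenCV 4.12 (cv2) and the standard library are available. Lean on these libraries where they do the work, as an engineer would, in place of code of your own. Each camera call takes 0.05 s, during which the arm holds its last target. There are 200 camera calls.

## Task

Stow the two loose aluminium channel offcuts on the sloping stand, interlocked with the one already there: first lay the short one, open side up, flat on the deck just uphill of the first channel and close up against it, and let go; then set the long one, open side down, over the two so that it is fully home with one leg in each trough. Turn each to the slope in the hand and hold it so until it is down (the short one on the deck, the legs of the long one well into the troughs), not letting it drop or tip into place. Leave the three square and centred on one another, keep the first channel where it is, and do not disturb the mouse, the screwdriver or the bottle.

Things in the scene. Friction and masses are not known exactly. Their poses are not given: they have to be found in the camera images.
- deck: fixed plywood deck, 100 mm up the slope, 36 mm wide, 8 mm thick, sloping 32 deg. Origin on its face at the low end, at the inner face of a lip 14 mm high, 62 mm above the bench. x up the slope (away from the robot, yaw -0.15 to 0.4), y level across, z square out of the deck (up, towards the robot). Below: two posts 26 mm wide and a foot 120 x 90 x 8 mm; fingers can pass beside the deck.
- first_channel: loose aluminium U-channel on the deck, web flat on it, open side out, low side against the lip. 22 mm wide (x), 18 mm high (z), 52 mm long (y), walls 3 mm (trough 16 wide, 15 deep), 22 g; overhangs the deck 8 mm at each end. Origin at the centre of the web's outer face, on the deck, 11 mm up from the lip; x, y, z as the deck's.
- open_channel: short loose channel, same section and length as the first (22 mm x, 52 mm y, 18 mm high, walls 3 mm, 18 to 31 g), open side up on the blue mat (2 mm thick). Origin at the centre of its underside (web's outer face); z up through the open side. Can be gripped endwise, over its 52 mm. Either end may point either way.
- cap_channel: long loose channel, same section (22 mm x, 18 mm high, walls 3 mm), 62 mm long (y), 21 to 38 g, open side down on the mat. Origin at the centre of its underside, level with the leg edges; z up through the web. Can be gripped endwise. Nested, its origin is 3 mm out from the deck and midway between the other two (+-5 mm of play along the slope); it is 5 mm longer at each end.
- mouse: black computer mouse 98 x 56 x 32 mm, bystander, origin at the centre of its underside
- screwdriver: screwdriver 170 mm long lying on the mat, bystander
- cleaner: white bottle, 52 mm across, 130 mm tall, bystander, origin at the centre of its underside
There are look-alikes about, which are no part of the job. Leave any black or red look-alike of the open_channel alone.

How it is judged (in metres and radians):
On the way, in this order (a step that is already met when the one before it is completed fails the run):
1. the short channel is held in the fingers flat on the deck, turned to the slope within 0.2 rad, uphill of the first (contact force between the fingers and open_channel above 2 N and x of open_channel in the frame of first_channel between 0.019 and 0.06 m and z of open_channel in the frame of deck between -0.003 and 0.005 m and y of open_channel in the frame of deck between -0.015 and 0.015 m and angle between the z axis of open_channel and the z axis of deck, either way round below 0.2 rad), for 0.15 s.
2. the short channel is released, flat and close up against the first (gap under 5 mm) (x of open_channel in the frame of first_channel between 0.02 and 0.027 m and y of open_channel in the frame of first_channel between -0.008 and 0.008 m and z of open_channel in the frame of first_channel between -0.003 and 0.003 m and angle between the z axis of open_channel and the z axis of first_channel, either way round below 0.1 rad and angle between the y axis of open_channel and the y axis of first_channel, either way round below 0.12 rad and contact force between the fingers and open_channel below 0.1 N), for 0.2 s.
3. the long channel is held in the fingers with its legs at least 6 mm down in the troughs, turned to the slope within 0.2 rad (contact force between the fingers and cap_channel above 2 N and x of cap_channel in the frame of first_channel between 0.002 and 0.023 m and z of cap_channel in the frame of first_channel between 0 and 0.012 m and y of cap_channel in the frame of first_channel between -0.015 and 0.015 m and angle between the z axis of cap_channel and the z axis of deck, either way round below 0.2 rad), for 0.15 s.
At the end, for the whole second after the job is handed in: First channel still on the deck against the lip (5 mm up the slope, 10 mm sideways). Short one flat uphill of it, gap under 5 mm; long one home with a leg in each trough, leg edges within 2.5 mm of the webs; both square to 0.1 rad and centred on the first to 8 mm lengthwise. All at rest (x of first_channel in the frame of deck between 0.007 and 0.016 m and y of first_channel in the frame of deck between -0.01 and 0.01 m and z of first_channel in the frame of deck between -0.003 and 0.003 m and angle between the z axis of first_channel and the z axis of deck, either way round below 0.1 rad and x of open_channel in the frame of first_channel between 0.02 and 0.027 m and y of open_channel in the frame of first_channel between -0.008 and 0.008 m and z of open_channel in the frame of first_channel between -0.003 and 0.003 m and angle between the z axis of each of open_channel, cap_channel and the z axis of first_channel, either way round below 0.1 rad and angle between the y axis of each of open_channel, cap_channel and the y axis of first_channel, either way round below 0.12 rad and x of cap_channel in the frame of first_channel between 0.004 and 0.021 m and y of cap_channel in the frame of first_channel between -0.008 and 0.008 m and z of cap_channel in the frame of first_channel between 0.0005 and 0.0055 m and linear speed of each of open_channel, cap_channel, first_channel below 0.02 m/s); the robot touches nothing.
It fails at once if the first channel was pulled out of its place (moved over 15 mm) (distance of first_channel from where it was at the start of the episode above 0.015 m).
It fails at once if a bystander was pushed over 20 mm (distance of any of mouse, screwdriver, cleaner from where it was at the start of the episode above 0.02 m).
It also fails if it takes over 72 s, if anything falls off the work surface, if the arm or the gripper's body presses on something with over 40 N, if the wrist force passes 120 N, or if a joint passes its speed limit or range.

## Working session

There is one attempt and no reset: what is moved stays moved. The work goes in short steps, Python scripts to look and compute and a tool call to move; the robot and the scene stay as the last step left them, time stands still between calls to the robot, and variables do not carry over. Pictures are saved under pics/ and viewed, at most 10 in all, crops included, and the job is handed in when it is done.

Besides the shell and the picture viewer there is one more tool, called after ">>>" in YAML: its name, and indented under it one key for each argument. send_rows: Moves the arm, as the interface text tells. Its arguments: {"type":"object","properties":{"deltas":{"type":"string"}},"required":["deltas"]}

```bash
mkdir -p pics; cat > h.py <<'E'
import numpy as np, cv2
from scipy.spatial.transform import Rotation as R
from station import r
def K(p):
    f=210/np.tan(np.radians(p['vfov'])/2); return np.array([[f,0,p['cx']],[0,f,p['cy']],[0,0,1.]])
def pose(s=None):
    s=s or r.state(); T=np.eye(4); T[:3,:3]=R.from_rotvec(s['ee_rot']).as_matrix(); T[:3,3]=s['tool_pos']; return T
def ext(n,T=None):
    p=r.camera_params(n)
    return p,(np.array(p['extrinsics']) if 'extrinsics' in p else (pose() if T is None else T)@np.array(p['hand_eye']))
def rays(n,px,T=None):
    p,E=ext(n,T); u=cv2.undistortPoints(np.array(px,float).reshape(-1,1,2),K(p),np.array(p['D'],float))[:,0]
    d=np.c_[u,np.ones(len(u))]@E[:3,:3].T; return E[:3,3],d/np.linalg.norm(d,axis=1)[:,None]
def plane(n,px,z,T=None):
    o,d=rays(n,px,T); return o+d*((z-o[2])/d[:,2])[:,None]
def tri(n1,p1,n2,p2,T1=None,T2=None):
    o1,d1=rays(n1,p1,T1);o2,d2=rays(n2,p2,T2);out=[]
    for a,b in zip(d1,d2):
        s=np.linalg.lstsq(np.c_[a,-b],o2-o1,rcond=None)[0]; A=o1+a*s[0];B=o2+b*s[1]; out.append(np.r_[(A+B)/2,np.linalg.norm(A-B)])
    return np.array(out)
def proj(n,P,T=None):
    p,E=ext(n,T); C=np.linalg.inv(E); P=np.atleast_2d(np.array(P,float))
    return cv2.projectPoints(P,cv2.Rodrigues(C[:3,:3])[0],C[:3,3],K(p),np.array(p['D'],float))[0][:,0]
def snap(n,f):
    T=pose(); im=np.array(r.capture(n)); cv2.imwrite('pics/'+f,im[...,::-1]); return T,im
def delta(Tgt):
    "tool-frame turn (rad), shift (cm) from present pose"
    D=np.linalg.inv(pose())@Tgt; return np.r_[R.from_matrix(D[:3,:3]).as_rotvec(),D[:3,3]/10].round(3)
E
python3 - <<'E'
from h import *
np.set_printoptions(precision=3,suppress=True)
for n in('scene','side'):
    snap(n,n+'0.png'); p,E_=ext(n); print(n,p['vfov'],p['D'],E_)
snap('wrist','wrist0.png');print(r.camera_params('wrist')); print(r.state())
a=cv2.imread('pics/scene0.png');b=cv2.imread('pics/side0.png')
cv2.imwrite('pics/s0.png',cv2.resize(a,(800,600),interpolation=cv2.INTER_CUBIC));cv2.imwrite('pics/d0.png',cv2.resize(b,(800,600),interpolation=cv2.INTER_CUBIC))
E
```

```text
scene 57.773862016997235 [-0.09  0.    0.    0.    0.  ] [[   0.861    0.313   -0.401  931.181]
 [   0.509   -0.534    0.675 -517.085]
 [  -0.003   -0.785   -0.619  572.678]
 [   0.       0.       0.       1.   ]]
side 54.02595719031281 [-0.007  0.     0.     0.     0.   ] [[ -0.973  -0.174   0.151 435.698]
 [ -0.23    0.738  -0.634 628.499]
 [ -0.002  -0.652  -0.758 772.108]
 [  0.      0.      0.      1.   ]]
{'vfov': 69.24907654947866, 'cx': 285.1082006255033, 'cy': 212.6373924139278, 'D': array([-0.005,  0.   ,  0.   ,  0.   ,  0.   ]), 'hand_eye': array([[  -0.   ,   -0.968,   -0.251,   69.125],
       [   1.   ,   -0.   ,    0.001,   -1.08 ],
       [  -0.001,   -0.251,    0.968, -184.672],
       [   0.   ,    0.   ,    0.   ,    1.   ]])}
{'t': 0.15, 'joint_positions': array([-1.391,  0.412, -0.013,  1.597,  0.006,  1.134, -0.082]), 'dq': array([ 0.001, -0.003,  0.001, -0.003, -0.001,  0.001, -0.   ]), 'effort': array([  0.002, -58.833,   0.643, -29.129,  -0.054,   0.016,   0.   ]), 'tool_pos': array([153.196, 605.533, 199.922]), 'ee_rot': array([-0.388, -3.117,  0.002]), 'force': array([0.788, 0.604, 0.048]), 'torque': array([0.01 , 0.002, 0.053]), 'grip_force': 0.0, 'opening': 1.0016422222935208}
```

View pics/s0.png

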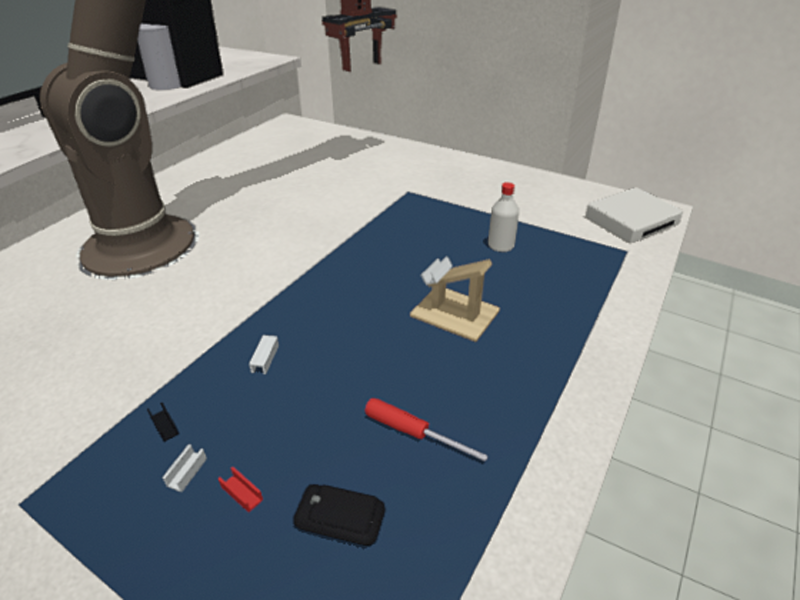

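View pics/d0.png

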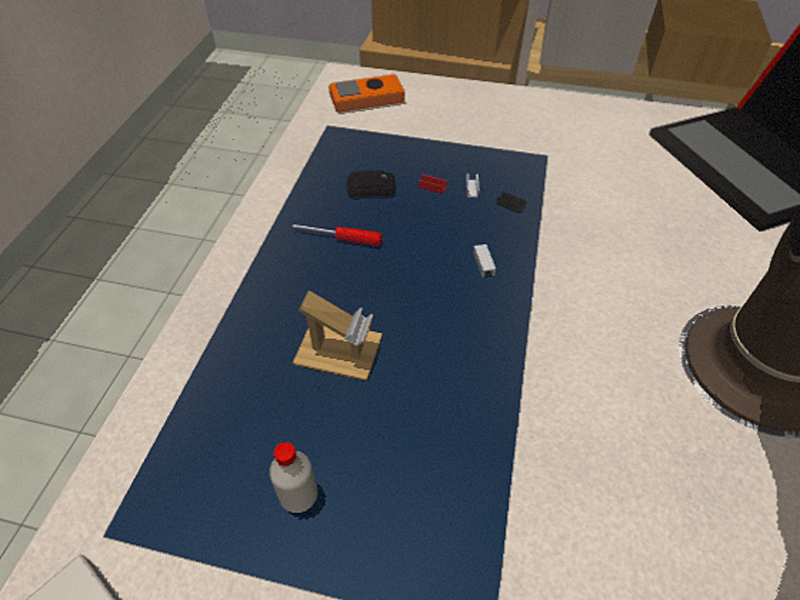

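Scene view, in 800x600 pixels. Candidates for the open channel:
- bare aluminium U, open side up, at (185,468): this is the one I choose
- black look-alike at (163,422)
- red look-alike at (241,488)
- bare aluminium at (264,354), closed side up: this is the cap
- first channel on the stand at (437,270)

The bottle is at (503,222), the screwdriver at (425,430) and the mouse at (340,515).

```bash
python3 - <<'E'
from h import *
np.set_printoptions(precision=1,suppress=True)
S=1/1.42857
im={n:cv2.imread(f'pics/{n}0.png') for n in('scene','side')}
for n,c in (('scene',{'open':(185,468),'cap':(264,354)}),('side',{'open':(472,186),'cap':(484,260)})):
    hsv=cv2.cvtColor(im[n],cv2.COLOR_BGR2HSV); m=((hsv[...,1]<70)&(hsv[...,2]>90)).astype(np.uint8)
    N,L,st,ce=cv2.connectedComponentsWithStats(m)
    for k,p in c.items():
        q=(np.array(p)*S); i=np.argmin([np.linalg.norm(x-q)+(1e3 if s[4]>2000 else 0) for x,s in zip(ce,st)])
        cnt=cv2.findContours((L==i).astype(np.uint8),0,2)[0][0]
        bx=cv2.boxPoints(cv2.minAreaRect(cnt))
        print(n,k,ce[i],st[i],'\n',plane(n,[ce[i]],12)[0],'\n',plane(n,bx,14)[:,:2].tolist())
# coarse points: bottle base, mouse, screwdriver on bench
print(plane('scene',np.array([(503,248),(340,515),(370,410),(485,458),(411,313),(475,337),(499,310),(440,285)])*S,5))
# deck high end top & lip
print(tri('scene',np.array([(490,263),(430,265)])*S,'side',np.array([(308,294),(362,330)])*S))
def crop(n,c,w,h,k):
    x,y=int(c[0]*S-w/2),int(c[1]*S-h/2); return cv2.resize(im[n][y:y+h,x:x+w],(w*k,h*k),interpolation=cv2.INTER_CUBIC),(x,y)
o=[]
for n,c in (('scene',(195,470)),('scene',(455,290)),('side',(492,225)),('side',(340,335))):
    a,x=crop(n,c,78,58,5);print(n,x); o.append(a)
cv2.imwrite('pics/crop1.png',np.vstack([np.hstack(o[:2]),np.hstack(o[2:])]))
E
```

```text
scene open [128.5 327.6] [113 311  32  33 561] 
 [ 506.  -323.6   12. ] 
 [[494.91078261140154, -353.0790163987439], [480.5950043766969, -288.9910195777861], [519.5636992100294, -291.930984384706], [531.1196853065748, -354.19226853628675]]
scene cap [184.5 246.9] [174 234  21  28 360] 
 [ 453.4 -117.3   12. ] 
 [[455.24330859972576, -158.7671490600987], [418.63125496243606, -80.19709622891679], [456.53259962563067, -80.08228430195027], [489.6155957855254, -157.26409626496678]]
side open [330.5 129.7] [326 121  10  17 118] 
 [ 502.9 -319.    12. ] 
 [[510.3534228795827, -281.6385327736024], [521.5336846164025, -353.1908543306672], [495.7833244486298, -359.2496645037005], [485.60666547464615, -287.4614811697288]]
side cap [339.1 180.1] [331 171  16  22 193] 
 [ 451.6 -123.7   12. ] 
 [[476.8177356518258, -145.3171235527326], [455.88924635718206, -163.9109235387425], [423.88262811720966, -90.67545893282875], [444.07072366414843, -73.51782236919155]]
[[ 648.3  344.4    5. ]
 [ 703.1 -271.4    5. ]
 [ 647.6 -123.5    5. ]
 [ 813.3 -116.4    5. ]
 [ 592.9   83.2    5. ]
 [ 708.2   82.6    5. ]
 [ 714.8  163.6    5. ]
 [ 598.5  175.9    5. ]]
[[697.3 118.4 119.7  15.9]
 [604.  129.1  76.6   4.8]]
scene (97, 300)
scene (279, 174)
side (305, 128)
side (199, 205)
```

View pics/crop1.png

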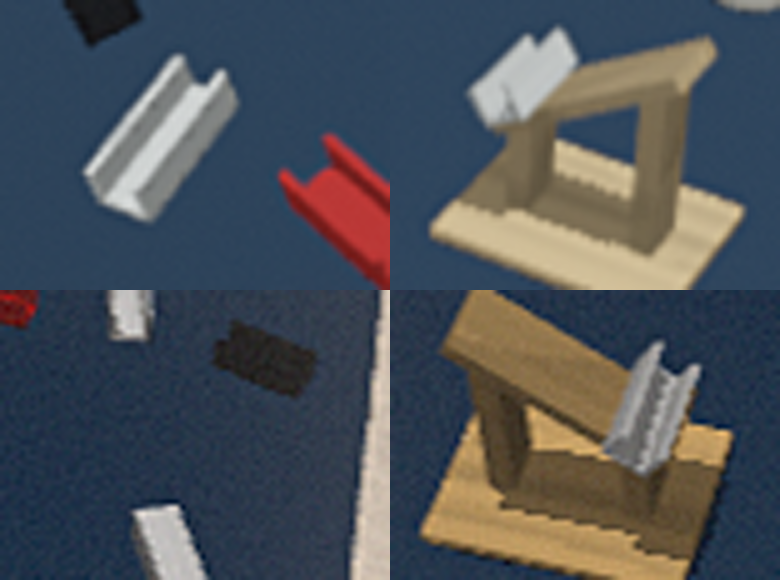

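The crops confirm the choice: the bare aluminium channel, open side up, is in the top left, with the red and black look-alikes apart from it. The stand's low end faces the robot. I'm moving above the stand for a close look.

>>> send_rows:
  deltas: "0 0 0 -3 -1.8 -.5 8.78; 0 0 0 -6 -3.6 -1 8.78; 0 0 0 -9 -5.3 -1.5 8.78; 0 0 0 -12 -7.1 -2 8.78; 0 0 0 -14.8 -8.9 -2.5 8.78"

```text
t: 0.57
tool_pos: [276.2, 481.7, 225.5]
ee_rot: [0.389, 3.117, -0.001]
force: [1.1, -0.2, 1.1]
opening: 1.0
grip_force: 0.0
```

>>> send_rows:
  deltas: "0 0 0 -3 -1.8 -.5 8.78; 0 0 0 -6 -3.6 -1 8.78; 0 0 0 -9 -5.3 -1.5 8.78; 0 0 0 -12 -7.1 -2 8.78; 0 0 0 -14.8 -8.9 -2.5 8.78"

```text
t: 0.98
tool_pos: [397.7, 359.1, 250.7]
ee_rot: [0.389, 3.117, -0.0]
force: [0.5, 0.1, 0.4]
opening: 0.996
grip_force: 0.0
```

>>> send_rows:
  deltas: "0 0 0 -3 -1.8 -.5 8.78; 0 0 0 -6 -3.6 -1 8.78; 0 0 0 -9 -5.3 -1.5 8.78; 0 0 0 -12 -7.1 -2 8.78; 0 0 0 -14.8 -8.9 -2.5 8.78"

```text
t: 1.4
tool_pos: [519.3, 236.5, 275.7]
ee_rot: [0.389, 3.117, -0.0]
force: [-0.0, -0.1, -0.3]
opening: 1.001
grip_force: 0.0
```

>>> send_rows:
  deltas: "0 0 -.08 -3 -1.8 -.5 8.78; 0 0 -.16 -6 -3.6 -1 8.78; 0 0 -.25 -9 -5.3 -1.5 8.78; 0 0 -.25 -12 -7.1 -2 8.78; 0 0 -.25 -14.8 -8.9 -2.5 8.78"

```text
t: 1.82
tool_pos: [640.9, 114.1, 300.4]
ee_rot: [0.004, -3.141, 0.0]
force: [1.0, 0.8, -0.1]
opening: 1.003
grip_force: 0.0
```

```bash
python3 - <<'E'
from h import *
T,im=snap('wrist','w1.png'); np.save('T_w1.npy',T); print(T.round(3)); print(r.state()['joint_positions'])
cv2.imwrite('pics/w1b.png',cv2.resize(im[...,::-1],(800,600),interpolation=cv2.INTER_CUBIC))
E
```

```text
[[-1.00000e+00 -3.00000e-03 -0.00000e+00  6.40907e+02]
 [-3.00000e-03  1.00000e+00 -0.00000e+00  1.14076e+02]
 [ 0.00000e+00 -0.00000e+00 -1.00000e+00  3.00449e+02]
 [ 0.00000e+00  0.00000e+00  0.00000e+00  1.00000e+00]]
[-0.43812196  0.4044505   0.2897851   1.39322676 -0.11041685  1.35858158
  1.41860639]
```

View pics/w1b.png

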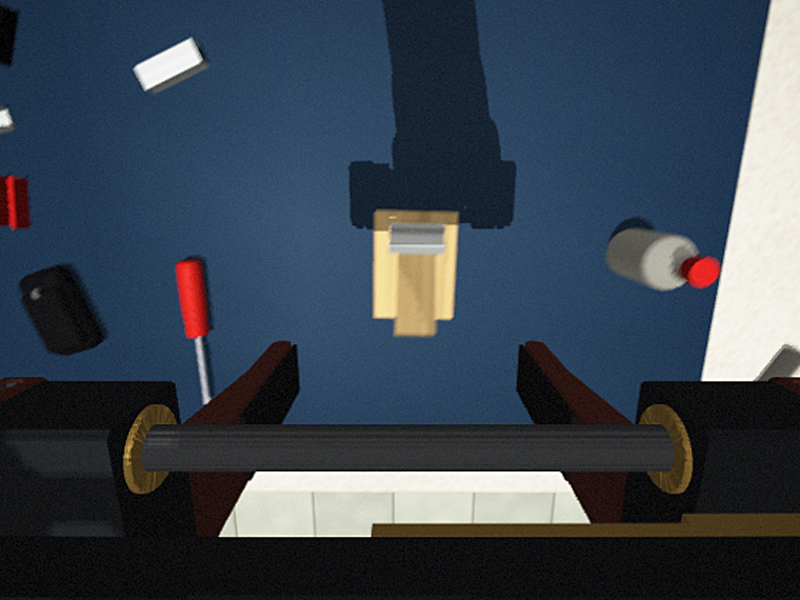

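The wrist view (800x600 px) shows the stand from above: first channel at (418,238), deck far end at (394..437,335), foot at (375..460, 212..318). Yaw is near 0.

```bash
python3 - <<'E'
from h import *
np.set_printoptions(precision=2,suppress=True)
T=np.load('T_w1.npy');S=.7
print('foot',plane('wrist',np.array([(373,211),(460,212),(455,319),(373,318)])*S,8,T))
e=plane('wrist',np.array([(394,335),(437,335)])*S,115,T); print('deck end',e)
print('chan top corners',plane('wrist',np.array([(390,226),(446,224)])*S,77,T),plane('wrist',np.array([(390,253),(446,252)])*S,89,T))
def tgt(o,yaw,h):
    a=np.radians(32); X=R.from_euler('zy',[yaw,-a]).as_matrix() # deck axes
    Tt=np.eye(4); Tt[:3,:3]=np.c_[-X[:,0],X[:,1],-X[:,2]]; Tt[:3,3]=o+X@h; return Tt
o=np.r_[e.mean(0)[:2]-[84.8,0],62]; print(o); print('delta',delta(tgt(o,0,[40,0,110])))
E
```

```text
foot [[592.37  76.56   8.  ]
 [593.19 170.15   8.  ]
 [713.22 168.37   8.  ]
 [712.24  74.5    8.  ]]
deck end [[696.55 101.7  115.  ]
 [696.46 140.27 115.  ]]
chan top corners [[602.96  97.37  77.  ]
 [601.   149.27  77.  ]] [[626.42  97.65  89.  ]
 [625.37 148.83  89.  ]]
[611.71 120.99  62.  ]
delta [-0.01 -0.56 -0.    5.76  1.45 12.43]
```

>>> send_rows:
  deltas: "0 -.11 0 1.2 .3 1.5 8.78; 0 -.22 0 2.4 .6 4 8.78; 0 -.34 0 3.6 .9 7 8.78; 0 -.45 0 4.8 1.2 10 8.78; 0 -.56 0 5.8 1.4 12.4 8.78"

```text
t: 2.28
tool_pos: [588.7, 123.1, 188.3]
ee_rot: [0.01, 2.665, -0.021]
force: [1.4, -2.2, -1.0]
opening: 0.998
grip_force: 0.0
```

```bash
python3 - <<'E'
from h import *
T,im=snap('wrist','w2.png'); np.save('T_w2.npy',T); print(T.round(3)); print(r.state()['joint_positions'])
cv2.imwrite('pics/w2b.png',cv2.resize(im[60:330,150:430,::-1],(800,771))[:600])
E
```

```text
[[-8.89000e-01  1.10000e-02  4.58000e-01  5.88655e+02]
 [ 3.00000e-03  1.00000e+00 -1.70000e-02  1.23112e+02]
 [-4.59000e-01 -1.30000e-02 -8.89000e-01  1.88287e+02]
 [ 0.00000e+00  0.00000e+00  0.00000e+00  1.00000e+00]]
[-0.71177602  0.14483136  0.32427519  2.14063823  0.34729079  0.46237089
  0.88045529]
```

View pics/w2b.png

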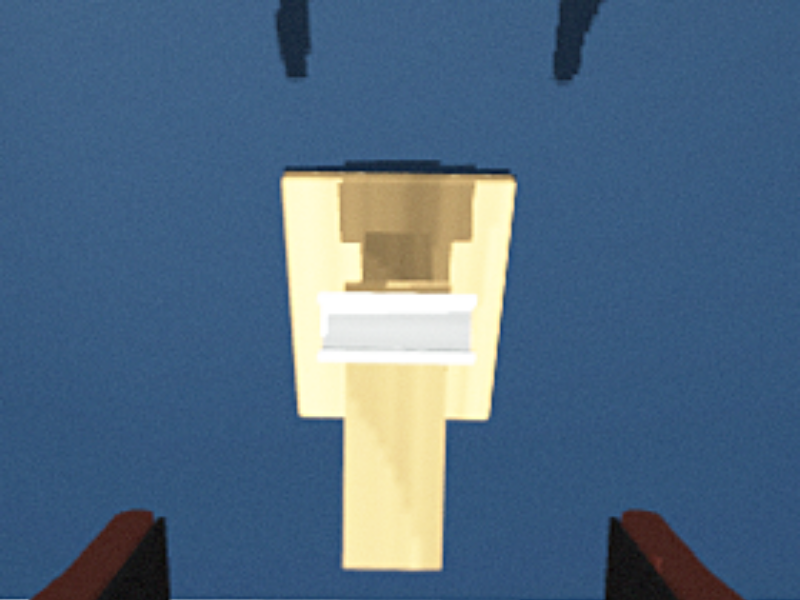

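The tilted close view (crop, 2.857x, offset 150,60) shows the deck end at (343..442,570). The first channel's rims lie along y=294 (low) and y=362 (uphill), x from 318 to 475. The deck sides are clear for the fingers.

```bash
python3 - <<'E'
from h import *
np.set_printoptions(precision=2,suppress=True)
T=np.load('T_w2.npy')
f=lambda pts,z:plane('wrist',np.array(pts)/2.857+[150,60],z,T)
print('end',f([(343,570),(442,570)],115))
print('deck at 22',f([(346.5,364),(445.5,364)],62+22*.53+1))
print('uphill rim',f([(318,362.5),(475,363)],88.9)); print('low rim',f([(319,294),(476,294)],77.3))
print('foot',f([(283,172),(515,175),(490,419),(299,416)],8))
# approach pose for open channel: above centre
o=np.array([504,-321,0.]); ax=np.array([-.14,.99,0]);ax/=np.linalg.norm(ax)
Tt=np.eye(4);Tt[:3,:3]=np.c_[np.cross(ax,[0,0,-1]),ax,[0,0,-1]];Tt[:3,3]=o+[0,0,150];print(Tt[:3,:3]);print(delta(Tt))
E
```

```text
end [[693.55 104.36 115.  ]
 [693.4  140.94 115.  ]]
deck at 22 [[628.87 106.46  74.66]
 [628.92 141.55  74.66]]
uphill rim [[617.45  98.07  88.9 ]
 [617.75 150.43  88.9 ]]
low rim [[598.08  98.8   77.3 ]
 [598.23 150.38  77.3 ]]
foot [[587.83  80.85   8.  ]
 [589.49 169.19   8.  ]
 [712.   168.1    8.  ]
 [710.09  77.46   8.  ]]
[[-0.99 -0.14  0.  ]
 [-0.14  0.99  0.  ]
 [-0.    0.   -1.  ]]
[ -0.06   0.47  -0.15   7.9  -44.16   0.21]
```

>>> send_rows:
  deltas: "-.012 .094 -.03 .4 -3.5 -.3 8.78; -.024 .188 -.06 .9 -7 -.7 8.78; -.036 .282 -.09 1.3 -10.6 -1 8.78; -.048 .376 -.12 1.8 -14.1 -1.4 8.78; -.06 .47 -.15 2.2 -17.7 -1.7 8.78"

```text
t: 2.75
tool_pos: [564.3, -36.4, 198.9]
ee_rot: [-0.219, 3.103, 0.015]
force: [1.6, -0.2, 0.0]
opening: 0.998
grip_force: 0.0
```

>>> send_rows:
  deltas: "0 0 0 .9 -2.6 0 8.78; 0 0 0 1.8 -5.2 -.1 8.78; 0 0 0 2.8 -7.7 -.1 8.78; 0 0 0 3.7 -10.3 -.2 8.78; 0 0 0 4.6 -12.9 -.2 8.78"

```text
t: 3.17
tool_pos: [536.3, -172.5, 197.6]
ee_rot: [-0.211, 3.101, 0.008]
force: [0.5, -0.2, 0.1]
opening: 0.999
grip_force: 0.0
```

>>> send_rows:
  deltas: "0 0 0 .9 -2.6 0 8.78; 0 0 0 1.8 -5.2 -.1 8.78; 0 0 0 2.8 -7.7 -.1 8.78; 0 0 0 3.7 -10.3 -.2 8.78; 0 0 0 4.6 -12.9 -.2 8.78"

```text
t: 3.58
tool_pos: [508.2, -306.4, 198.1]
ee_rot: [-0.211, 3.1, 0.008]
force: [0.5, -0.0, 0.4]
opening: 1.0
grip_force: 0.0
```

```bash
cat >> h.py <<'E'
def grey(im,sat=60,val=95):
    h=cv2.cvtColor(im,cv2.COLOR_RGB2HSV); m=((h[...,1]<sat)&(h[...,2]>val)).astype(np.uint8); return m
def blob(im,c,**k):
    m=grey(im,**k); N,L,st,ce=cv2.connectedComponentsWithStats(m)
    i=min((i for i in range(1,N) if 200<st[i][4]<15000),key=lambda i:np.linalg.norm(ce[i]-c))
    cnt=max(cv2.findContours((L==i).astype(np.uint8),0,1)[0],key=len)
    return ce[i],st[i],cv2.boxPoints(cv2.minAreaRect(cnt))
E
python3 - <<'E'
from h import *
np.set_printoptions(precision=2,suppress=True)
T,im=snap('wrist','w3.png'); np.save('T_w3.npy',T); print(T); print(r.state()['joint_positions'])
q=proj('wrist',[[504,-321,20]],T)[0]; ce,st,bx=blob(im,q); print(q,ce,st); print(bx)
P=plane('wrist',bx,20,T); print(P, np.linalg.norm(np.diff(P,axis=0),axis=1), P.mean(0))
x,y=(q-[70,52]).astype(int); cv2.imwrite('pics/w3b.png',cv2.resize(im[max(y,0):y+105,max(x,0):x+140,::-1],None,fx=5,fy=5,interpolation=cv2.INTER_CUBIC)); print(x,y)
E
```

```text
[[  -0.99   -0.14    0.03  508.23]
 [  -0.14    0.99    0.01 -306.39]
 [  -0.03    0.     -1.    198.09]
 [   0.      0.      0.      1.  ]]
[ 0.16  0.36  0.42  1.72 -0.19  1.07  2.35]
[273.51 182.82] [271.96 180.16] [249 170  47  22 853]
[[248.82 171.36]
 [294.05 169.1 ]
 [295.06 189.25]
 [249.83 191.51]]
[[ 494.26 -351.78   20.  ]
 [ 484.35 -298.93   20.  ]
 [ 508.3  -294.22   20.  ]
 [ 518.44 -348.08   20.  ]] [53.77 24.41 54.8 ] [ 501.34 -323.25   20.  ]
203 130
```

View pics/w3b.png

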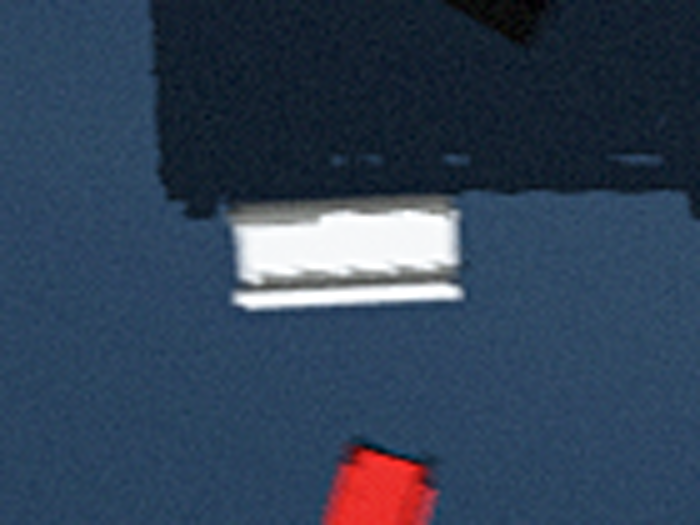

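The crop shows the open channel, bare aluminium with its trough up, at picture pixel (272,180). It measures about 54x24 mm with centre (501,-323). The red and black look-alikes are clear of the finger paths.

```bash
cat >> h.py <<'E'
def down(c,ax,z):
    ax=np.r_[ax,0.]/np.linalg.norm(ax); T=np.eye(4);T[:3,:3]=np.c_[np.cross(ax,[0,0,-1]),ax,[0,0,-1]];T[:3,3]=[c[0],c[1],z]; return T
E
python3 - <<'E'
from h import *
for z in (40,5): print(delta(down([501.3,-323.2],[-.185,.983],z)))
E
```

```text
[-2.0000e-03  3.3000e-02 -5.6000e-02  1.1020e+00 -9.4900e-01  1.5796e+01]
[-2.0000e-03  3.3000e-02 -5.6000e-02  1.2180e+00 -9.4400e-01  1.9294e+01]
```

>>> send_rows:
  deltas: "0 .03 -.03 .5 -.5 4 8.78; 0 .033 -.056 1.1 -.95 8 8.78; 0 .033 -.056 1.1 -.95 12 8.78; 0 .033 -.056 1.1 -.95 15 8.78; 0 .033 -.056 1.1 -.95 15.8 8.78"

```text
t: 4.05
tool_pos: [501.6, -313.3, 34.6]
ee_rot: [0.3, -3.122, -0.008]
force: [0.3, 0.5, -0.2]
opening: 1.0
grip_force: 0.0
```

```bash
python3 - <<'E'
from h import *
np.set_printoptions(precision=2,suppress=True)
T,im=snap('wrist','w4.png'); q=proj('wrist',[[501.3,-323.2,20]],T)[0]; ce,st,bx=blob(im,q); print(q,ce,st,'\n',T)
P=plane('wrist',bx,20,T); print(P, np.linalg.norm(np.diff(P,axis=0),axis=1), P.mean(0))
print(delta(down([501.3,-323.2],[-.185,.983],5)))
E
```

```text
[271.66 234.62] [273.43 232.95] [ 235  215   77   38 2501] 
 [[  -0.98   -0.19   -0.01  501.57]
 [  -0.19    0.98    0.   -313.28]
 [   0.      0.01   -1.     34.58]
 [   0.      0.      0.      1.  ]]
[[ 492.22 -350.11   20.  ]
 [ 482.5  -299.49   20.  ]
 [ 508.72 -293.83   20.  ]
 [ 518.7  -346.09   20.  ]] [51.55 26.82 53.2 ] [ 500.53 -322.38   20.  ]
[ 0.01 -0.    0.01  0.23 -0.93  3.05]
```

>>> send_rows:
  deltas: "0 0 0 0 0 0 8.78; 0 0 0 0 0 0 8.78"

```text
t: 4.27
tool_pos: [505.1, -316.3, 41.2]
ee_rot: [-0.299, 3.124, -0.001]
force: [-0.3, -0.4, 0.9]
opening: 1.002
grip_force: 0.0
```

```bash
python3 - <<'E'
from h import *
np.set_printoptions(precision=3,suppress=True)
print(pose()[:3,3],r.state()['dq'])
print(delta(down([501,-322.8],[-.188,.983],5)))
E
```

```text
[ 505.107 -316.298   41.236] [-0.002 -0.019  0.004 -0.003 -0.001 -0.005  0.001]
[-0.001  0.003  0.002  0.536 -0.557  3.623]
```

>>> send_rows:
  deltas: "0 0 0 .54 -.56 1 8.78; 0 0 0 .54 -.56 2 8.78; 0 0 0 .54 -.56 3 8.78; 0 0 0 .54 -.56 3.6 8.78; 0 0 0 .54 -.56 3.6 8.78"

```text
t: 4.68
tool_pos: [498.7, -321.3, 1.7]
ee_rot: [0.299, -3.126, -0.003]
force: [0.5, 0.4, 0.0]
opening: 1.002
grip_force: 0.0
```

>>> send_rows:
  deltas: "0 0 0 0 0 0 4.5; 0 0 0 0 0 0 4.5; 0 0 0 0 0 0 4.5; 0 0 0 0 0 0 4.5; 0 0 0 0 0 0 4.5"

```text
t: 5.1
tool_pos: [499.9, -322.1, 3.6]
ee_rot: [-0.299, 3.126, 0.0]
force: [-0.5, 0.3, 0.3]
opening: 0.66
grip_force: 0.0
```

>>> send_rows:
  deltas: "0 0 0 0 0 0 4; 0 0 0 0 0 0 4; 0 0 0 0 0 0 4; 0 0 0 0 0 0 4; 0 0 0 0 0 0 4"

```text
t: 5.52
tool_pos: [499.7, -322.0, 3.3]
ee_rot: [-0.299, 3.127, 0.001]
force: [-0.2, 0.4, 0.7]
opening: 0.456
grip_force: 0.0
```

>>> send_rows:
  deltas: "0 0 0 0 0 -1 4; 0 0 0 0 0 -3 4; 0 0 0 0 0 -6 4; 0 0 0 0 0 -10 4; 0 0 0 0 0 -10 4"

```text
t: 5.93
tool_pos: [502.8, -324.9, 110.9]
ee_rot: [-0.297, 3.118, -0.008]
force: [0.8, -0.7, 0.8]
opening: 0.457
grip_force: 0.0
```

>>> send_rows:
  deltas: "0 0 0 0 0 0 4; 0 0 0 0 0 0 4"

```text
t: 6.1
tool_pos: [499.6, -321.8, 103.7]
ee_rot: [-0.3, 3.126, 0.001]
force: [0.2, 0.6, -1.2]
opening: 0.453
grip_force: 0.0
```

```bash
python3 - <<'E'
from h import *
np.set_printoptions(precision=2,suppress=True)
T,im=snap('wrist','w5.png'); print(T)
p,E_=ext('wrist',T); q=proj('wrist',[(T@[0,0,0,1])[:3]],T)[0]; print(q)
x,y=int(q[0])-80,int(q[1])-60; print(x,y)
cv2.imwrite('pics/w5b.png',cv2.resize(im[y:y+120,x:x+160,::-1],None,fx=5,fy=5,interpolation=cv2.INTER_CUBIC))
E
```

```text
[[  -0.98   -0.19    0.    499.6 ]
 [  -0.19    0.98    0.   -321.84]
 [  -0.      0.     -1.    103.67]
 [   0.      0.      0.      1.  ]]
[285.9  244.92]
205 184
```

View pics/w5b.png

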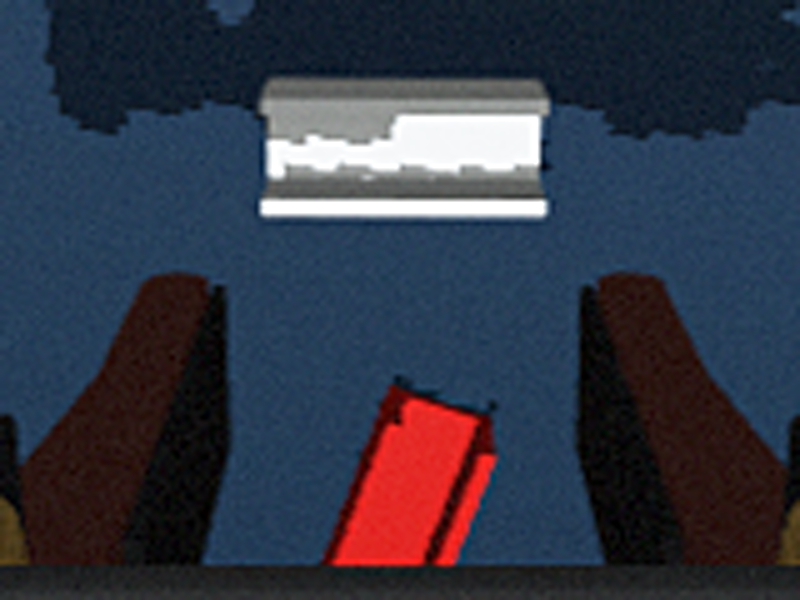

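The fingers closed to 40 mm without touching. The channel is still on the mat at crop (403,148), picture pixel (286,214). I'm re-measuring.

```bash
python3 - <<'E'
from h import *
np.set_printoptions(precision=2,suppress=True)
T=pose();print(T)
c=np.array([(265,90),(547,90),(260,210),(547,210),(260,80),(547,80)])/5+[205,184]
print(plane('wrist',c,20,T)); print(plane('wrist',c,2,T)); print(ext('wrist',T)[1])
print(proj('wrist',[[499.6,-321.8,20],[499.6,-321.8,103]],T))
E
```

```text
[[  -0.98   -0.19   -0.    499.12]
 [  -0.19    0.98    0.   -321.59]
 [  -0.      0.     -1.    102.81]
 [   0.      0.      0.      1.  ]]
[[ 494.09 -347.79   20.  ]
 [ 484.48 -297.91   20.  ]
 [ 516.53 -344.9    20.  ]
 [ 506.56 -293.09   20.  ]
 [ 492.44 -348.98   20.  ]
 [ 482.68 -298.3    20.  ]]
[[ 498.33 -348.6     2.  ]
 [ 488.07 -295.37    2.  ]
 [ 522.29 -345.53    2.  ]
 [ 511.64 -290.23    2.  ]
 [ 496.58 -349.88    2.  ]
 [ 486.15 -295.79    2.  ]]
[[  -0.19    0.95    0.25  431.02]
 [   0.98    0.18    0.05 -335.61]
 [   0.      0.25   -0.97  287.48]
 [   0.      0.      0.      1.  ]]
[[285.18 213.1 ]
 [285.44 245.66]]
```

Geometry from this picture: at this opening the visible fingertips sit about 20 mm behind the TCP, so I need to go lower. I'm reopening partway and descending while watching the force.

>>> send_rows:
  deltas: "0 0 0 .02 .08 2 7; 0 0 0 .02 .08 4 7; 0 0 0 .02 .08 6 7; 0 0 0 .02 .08 8 7; 0 0 0 .02 .08 9 7"

```text
t: 6.57
tool_pos: [497.1, -320.0, 9.7]
ee_rot: [0.299, -3.123, -0.005]
force: [-0.2, -0.2, -0.3]
opening: 0.779
grip_force: 0.0
```

>>> send_rows:
  deltas: "0 0 0 0 0 0 7; 0 0 0 0 0 0 7; 0 0 0 0 0 .6 7; 0 0 0 0 0 1 7; 0 0 0 0 0 1 7"

```text
t: 6.98
tool_pos: [499.3, -321.2, 3.2]
ee_rot: [-0.3, 3.126, 0.001]
force: [-0.4, -0.4, 0.8]
opening: 0.797
grip_force: 0.0
```

>>> send_rows:
  deltas: "0 0 0 0 0 .3 7; 0 0 0 0 0 .5 7; 0 0 0 0 0 .7 7; 0 0 0 0 0 .7 7; 0 0 0 0 0 .7 7"

```text
t: 7.4
tool_pos: [499.3, -321.3, -3.7]
ee_rot: [-0.299, 3.127, 0.001]
force: [0.2, 0.6, -0.4]
opening: 0.799
grip_force: 0.0
```

>>> send_rows:
  deltas: "0 0 0 0 0 .3 7; 0 0 0 0 0 .6 7; 0 0 0 0 0 .8 7; 0 0 0 0 0 .8 7; 0 0 0 0 0 .8 7"

```text
t: 7.82
tool_pos: [499.2, -321.2, -11.9]
ee_rot: [-0.299, 3.127, 0.001]
force: [1.3, 0.3, -0.4]
opening: 0.804
grip_force: 0.0
```

>>> send_rows:
  deltas: "0 0 0 0 0 0 4.6; 0 0 0 0 0 0 4.6; 0 0 0 0 0 0 4.6; 0 0 0 0 0 0 4.6; 0 0 0 0 0 0 4.6"

```text
t: 8.23
tool_pos: [499.4, -321.3, -11.6]
ee_rot: [-0.299, 3.126, 0.0]
force: [-1.2, -0.5, 0.1]
opening: 0.574
grip_force: 30.0
```

>>> send_rows:
  deltas: "0 0 0 0 0 0 4.6; 0 0 0 0 0 0 4.6; 0 0 0 0 0 0 4.6"

```text
t: 8.48
tool_pos: [499.4, -321.4, -11.6]
ee_rot: [-0.299, 3.126, 0.0]
force: [0.2, -0.2, 1.3]
opening: 0.571
grip_force: 30.0
```

>>> send_rows:
  deltas: "0 0 0 0 0 -2 4.6; 0 0 0 0 0 -5 4.6; 0 0 0 0 0 -9 4.6; 0 0 0 0 0 -12 4.6; 0 0 0 0 0 -15 4.6"

```text
t: 8.9
tool_pos: [499.1, -321.4, 140.1]
ee_rot: [-0.299, 3.126, -0.0]
force: [0.5, -0.5, -1.1]
opening: 0.578
grip_force: 30.0
```

>>> send_rows:
  deltas: "0 0 0 0 0 -2 4.6; 0 0 0 0 0 -4 4.6; 0 0 0 0 0 -4 4.6; 0 0 0 0 0 -4 4.6; 0 0 0 0 0 -4 4.6"

```text
t: 9.32
tool_pos: [498.7, -320.9, 177.4]
ee_rot: [0.3, -3.127, -0.002]
force: [0.3, -0.6, -0.3]
opening: 0.573
grip_force: 30.0
```

```bash
python3 - <<'E'
from h import *
np.set_printoptions(precision=3,suppress=True)
T,im=snap('wrist','w6.png'); np.save('T_w6.npy',T); s=r.state();print(T,s['opening'],s['grip_force'],s['joint_positions'])
q=proj('wrist',[(T@[0,0,-25,1])[:3]],T)[0]; print(q)
x,y=int(q[0])-80,int(q[1])-60; print(x,y)
cv2.imwrite('pics/w6b.png',cv2.resize(im[y:y+120,x:x+160,::-1],None,fx=5,fy=5,interpolation=cv2.INTER_CUBIC))
E
```

```text
[[  -0.982   -0.19    -0.     498.714]
 [  -0.19     0.982    0.001 -320.942]
 [   0.       0.001   -1.     177.353]
 [   0.       0.       0.       1.   ]] 0.5786494626363503 29.99986231327057 [ 0.178  0.394  0.418  1.727 -0.18   1.061  2.417]
[286.051 260.572]
206 200
```

View pics/w6b.png

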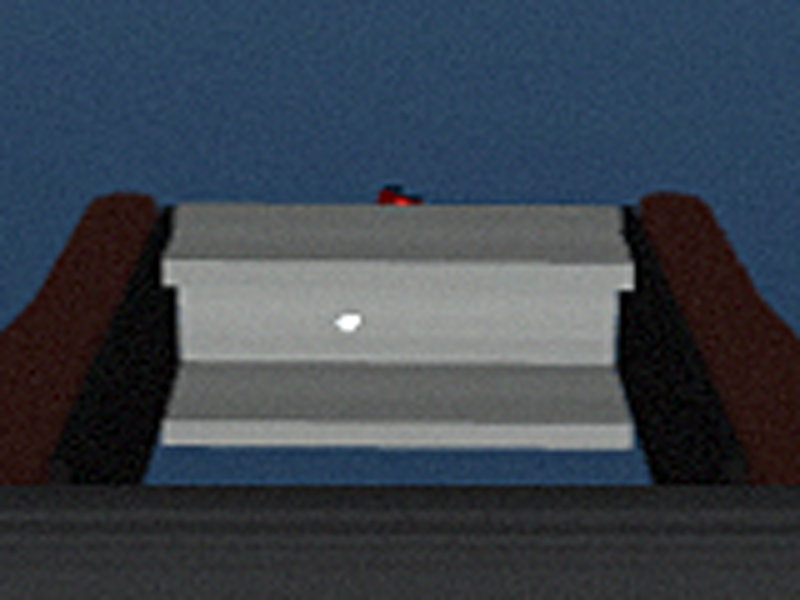

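Picture shows the open channel held between the pads at crop (400,320). I'm fitting its corners to get its pose in the hand.

```bash
cat >> h.py <<'E'
def heldpnp(px,obj):
    "corner pixels + channel-frame corners -> channel pose in tool frame"
    p=r.camera_params('wrist'); ok,rv,tv=cv2.solvePnP(np.array(obj,float),np.array(px,float),K(p),np.array(p['D'],float),flags=cv2.SOLVEPNP_SQPNP)
    ok,rv,tv=cv2.solvePnP(np.array(obj,float),np.array(px,float),K(p),np.array(p['D'],float),rv,tv,True)
    e=cv2.projectPoints(np.array(obj,float),rv,tv,K(p),np.array(p['D'],float))[0][:,0]-px
    C=np.eye(4);C[:3,:3]=cv2.Rodrigues(rv)[0];C[:3,3]=tv[:,0]; return np.array(p['hand_eye'])@C,np.abs(e).max()
E
python3 - <<'E'
from h import *
np.set_printoptions(precision=3,suppress=True)
# channel frame aligned with tool at grasp: cx=-tool x, cy=tool y, cz=-tool z
rows=[(262,163,633,-11,18),(445,163,633,11,18),(422,163,633,8,18),(205,172,622,-11,0),(362,180,617,8,3)]
px=[];ob=[]
for v,l,rr,x,z in rows:
    px+=[(l,v),(rr,v)]; ob+=[(x,-26,z),(x,26,z)]
M,e=heldpnp(np.array(px)/5+[206,200],ob); print(M,e); print(R.from_matrix(M[:3,:3]@np.diag([-1,1,-1])).as_rotvec())
np.save('M1.npy',M)
E
```

```text
[[ -1.      0.001   0.     -3.217]
 [  0.001   1.     -0.002  -0.25 ]
 [ -0.     -0.002  -1.    -13.856]
 [  0.      0.      0.      1.   ]] 1.4438118017506838
[-0.002 -0.    -0.001]
```

```bash
cat >> h.py <<'E'
O=np.array([608.2,124.3,62.]);YAW=-0.012
def deck():
    D=np.eye(4);D[:3,:3]=R.from_euler('zy',[YAW,-np.radians(32)]).as_matrix();D[:3,3]=O;return D
def place(p,off):
    "tool pose that puts the held piece (origin at off in tool, axes -x,y,-z) at p in the deck frame"
    C=np.eye(4);C[:3,3]=p; M=np.diag([-1.,1,-1,1]);M[:3,3]=off; return deck()@C@np.linalg.inv(M)
E
python3 - <<'E'
from h import *
np.set_printoptions(precision=3,suppress=True)
t=place([36,0,60],[-3.2,-.2,-13.8]); print(t,pose()[:3,3]); print(delta(t))
E
```

```text
[[ -0.848   0.01    0.53  611.534]
 [  0.012   1.      0.    124.106]
 [ -0.53    0.006  -0.848 118.561]
 [  0.      0.      0.      1.   ]] [ 498.507 -320.828  176.94 ]
[  0.051  -0.558   0.197 -19.551  41.529   5.884]
```

>>> send_rows:
  deltas: "0 0 0 -1.3 2.8 -.2 4.6; 0 0 0 -2.6 5.5 -.4 4.6; 0 0 0 -3.9 8.3 -.6 4.6; 0 0 0 -5.2 11 -.8 4.6; 0 0 0 -6.5 13.8 -1 4.6"

```text
t: 9.78
tool_pos: [536.2, -172.1, 186.9]
ee_rot: [0.299, -3.126, -0.001]
force: [-0.5, -0.6, -0.5]
opening: 0.574
grip_force: 30.0
```

>>> send_rows:
  deltas: "0 0 0 -1.3 2.8 -.2 4.6; 0 0 0 -2.6 5.5 -.4 4.6; 0 0 0 -3.9 8.3 -.6 4.6; 0 0 0 -5.2 11 -.8 4.6; 0 0 0 -6.5 13.8 -1 4.6"

```text
t: 10.2
tool_pos: [573.9, -24.4, 197.1]
ee_rot: [0.299, -3.126, -0.0]
force: [0.6, -0.4, -0.5]
opening: 0.575
grip_force: 30.0
```

>>> send_rows:
  deltas: "0 0 0 -1 2.8 -.2 4.6; 0 0 0 -2 5.5 -.4 4.6; 0 0 0 -3 8.3 -.6 4.6; 0 0 0 -4 11 -.8 4.6; 0 0 0 -4 12 -1 4.6"

```text
t: 10.62
tool_pos: [590.5, 105.2, 206.6]
ee_rot: [0.307, -3.125, -0.003]
force: [0.2, 0.8, -0.4]
opening: 0.575
grip_force: 30.0
```

>>> send_rows:
  deltas: "0 0 0 0 0 0 4.6; 0 0 0 0 0 0 4.6; 0 0 0 0 0 0 4.6"

```text
t: 10.87
tool_pos: [590.6, 97.4, 207.8]
ee_rot: [0.296, -3.127, 0.002]
force: [0.4, -0.2, -0.2]
opening: 0.574
grip_force: 30.0
```

```bash
python3 - <<'E'
from h import *
np.set_printoptions(precision=3,suppress=True)
print(r.state()['joint_positions'],r.state()['grip_force']);print(delta(place([36,0,60],[-3.2,-.2,-13.8])))
E
```

```text
[-0.453  0.364  0.277  1.669 -0.107  1.125  1.612] 29.999799728393555
[ 0.048 -0.558  0.196 -2.561  2.236  8.924]
```

>>> send_rows:
  deltas: ".008 -.08 .03 -.4 .3 .5 4.6; .016 -.17 .06 -.8 .6 1 4.6; .024 -.25 .09 -1.2 1 2 4.6; .032 -.34 .12 -1.6 1.4 3 4.6; .04 -.42 .15 -2 1.8 4 4.6"

```text
t: 11.28
tool_pos: [607.2, 118.7, 168.9]
ee_rot: [-0.046, 2.714, 0.003]
force: [1.2, -1.0, -1.1]
opening: 0.579
grip_force: 30.0
```

>>> send_rows:
  deltas: "0 0 0 0 0 0 4.6; 0 0 0 0 0 0 4.6; 0 0 0 0 0 0 4.6"

```text
t: 11.53
tool_pos: [608.3, 120.0, 169.7]
ee_rot: [-0.052, 2.72, -0.0]
force: [0.1, -0.6, -0.0]
opening: 0.577
grip_force: 30.0
```

```bash
python3 - <<'E'
from h import *
np.set_printoptions(precision=3,suppress=True)
print(r.state()['joint_positions'],r.state()['grip_force']);print(delta(place([36,0,60],[-3.2,-.2,-13.8])));print(delta(place([36,0,45],[-3.2,-.2,-13.8])))
E
```

```text
[-0.658  0.218  0.35   2.06   0.114  0.476  1.187] 29.999771118164062
[ 0.009 -0.137  0.048  1.782  0.437  4.806]
[ 0.009 -0.137  0.048  1.577  0.418  6.292]
```

>>> send_rows:
  deltas: ".003 -.05 .016 .6 .2 1.5 4.6; .006 -.1 .032 1 .3 3 4.6; .009 -.137 .048 1.4 .4 4.5 4.6; .009 -.137 .048 1.6 .4 5.5 4.6; .009 -.137 .048 1.6 .4 6.3 4.6"

```text
t: 11.95
tool_pos: [617.5, 124.4, 105.8]
ee_rot: [0.013, 2.585, -0.002]
force: [0.1, 0.3, -0.3]
opening: 0.577
grip_force: 30.0
```

>>> send_rows:
  deltas: "0 0 0 0 0 0 4.6; 0 0 0 0 0 0 4.6; 0 0 0 0 0 0 4.6"

```text
t: 12.2
tool_pos: [618.5, 123.4, 107.9]
ee_rot: [0.019, 2.582, 0.003]
force: [-0.1, -0.1, -0.3]
opening: 0.573
grip_force: 30.0
```

```bash
python3 - <<'E'
from h import *
np.set_printoptions(precision=3,suppress=True)
T,im=snap('wrist','w7.png');np.save('T_w7.npy',T);print(T)
s=r.state();print(s['joint_positions'],s['grip_force']);print(delta(place([36,0,45],[-3.2,-.2,-13.8])),delta(place([36,0,3],[-3.2,-.2,-13.8])))
a=im[150:300,180:390,::-1]; b=np.array(r.capture('side'))[190:290,185:295,::-1]; np.save('side7.npy',b)
cv2.imwrite('pics/w7b.png',np.vstack([cv2.resize(a,(420,300)),cv2.resize(b,(420,300),interpolation=cv2.INTER_CUBIC)]))
E
```

```text
[[ -0.848   0.013   0.531 618.462]
 [  0.014   1.     -0.001 123.374]
 [ -0.53    0.006  -0.848 107.861]
 [  0.      0.      0.      1.   ]]
[-0.754  0.32   0.421  2.216  0.594  0.132  0.599] 29.999858736991882
[-0.001  0.001 -0.002 -0.004  0.053  0.239] [-0.001  0.001 -0.002 -0.001  0.057  4.439]
```

View pics/w7b.png

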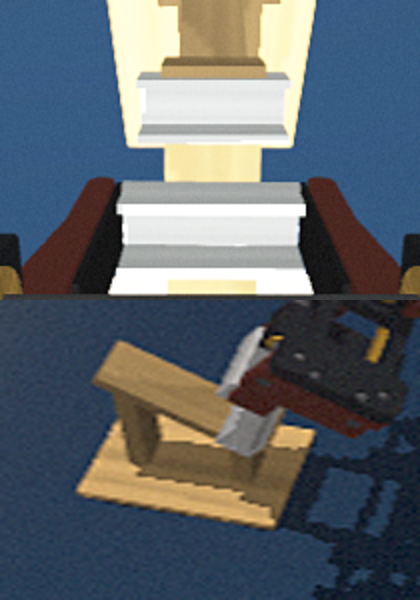

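Wrist half: the held channel (rim rows 205..295, x 118..303) is parallel to the first channel (x 138..289, rows 73..145). Side half: it hovers over the deck at the right tilt. I'll check the first channel's uphill rim with rays onto the rim plane, then go down.

```bash
python3 - <<'E'
from h import *
np.set_printoptions(precision=2,suppress=True)
T=np.load('T_w7.npy');D=np.linalg.inv(deck())
def dk(px,z):
    o,d=rays('wrist',np.array(px)/2+[180,150],T); o=(D@np.r_[o,1])[:3]; d=d@D[:3,:3].T
    return o+d*((z-o[2])/d[:,2])[:,None]
print('low rim',dk([(138,72.5),(288,72.5)],18)); print('up rim',dk([(139,144),(290,144)],18)); print('up base',dk([(165,148),(262,148)],0))
E
```

```text
low rim [[ -2.04 -25.31  18.  ]
 [ -1.91  24.67  18.  ]]
up rim [[ 22.78 -25.78  18.  ]
 [ 22.91  26.09  18.  ]]
up base [[ 29.65 -18.3    0.  ]
 [ 29.73  18.07   0.  ]]
```

>>> send_rows:
  deltas: "0 0 0 0 .1 .8 4.6; 0 0 0 0 .1 1.6 4.6; 0 0 0 0 .1 2.4 4.6; 0 0 0 0 .1 2.4 4.6; 0 0 0 0 .1 2.4 4.6"

```text
t: 12.72
tool_pos: [629.8, 124.9, 86.6]
ee_rot: [0.016, 2.584, 0.004]
force: [0.1, -0.4, -0.7]
opening: 0.574
grip_force: 30.0
```

```bash
python3 - <<'E'
from h import *
np.set_printoptions(precision=3,suppress=True)
s=r.state();print(s['joint_positions'],s['dq'],s['grip_force']);print(delta(place([36,0,3],[-3.2,-.2,-13.8])))
E
```

```text
[-0.611  0.366  0.263  2.197  1.005  0.131  0.196] [-0.022 -0.011  0.018  0.006 -0.03  -0.003  0.018] 29.999940097332
[-0.001 -0.001 -0.    -0.146 -0.078  2.024]
```

>>> send_rows:
  deltas: "0 0 0 -.1 -.04 .5 4.6; 0 0 0 -.15 -.05 1 4.6; 0 0 0 -.15 -.05 1.5 4.6; 0 0 0 -.15 -.05 1.8 4.6; 0 0 0 -.15 -.05 1.8 4.6"

```text
t: 13.13
tool_pos: [640.5, 124.8, 72.2]
ee_rot: [0.016, 2.583, 0.004]
force: [0.1, -0.2, -0.1]
opening: 0.573
grip_force: 30.0
```

>>> send_rows:
  deltas: "0 0 0 0 0 0 4.6; 0 0 0 0 0 .1 4.6; 0 0 0 0 0 .2 4.6; 0 0 0 0 0 .2 4.6"

```text
t: 13.47
tool_pos: [641.5, 125.1, 70.4]
ee_rot: [0.015, 2.583, 0.004]
force: [-0.1, -0.9, -0.6]
opening: 0.574
grip_force: 30.0
```

```bash
python3 - <<'E'
from h import *
np.set_printoptions(precision=3,suppress=True)
s=r.state();print(s['joint_positions'],s['force'],s['grip_force']);print(delta(place([36,0,0],[-3.2,-.2,-13.8])))
E
```

```text
[-0.541  0.408  0.192  2.178  1.257  0.13  -0.046] [-0.06  -0.921 -0.626] 30.00189503567526
[-0.    -0.     0.    -0.014 -0.096  0.33 ]
```

>>> send_rows:
  deltas: "0 0 0 0 -.05 .1 4.6; 0 0 0 0 -.05 .2 4.6; 0 0 0 0 -.05 .2 4.6"

```text
t: 13.72
tool_pos: [642.5, 124.8, 68.4]
ee_rot: [0.015, 2.584, 0.005]
force: [1.6, 0.9, -0.2]
opening: 0.581
grip_force: 30.1
```

>>> send_rows:
  deltas: "0 0 0 0 0 .1 4.6; 0 0 0 0 0 .1 4.6; 0 0 0 0 0 .1 4.6"

```text
t: 13.97
tool_pos: [643.0, 124.8, 67.6]
ee_rot: [0.015, 2.584, 0.005]
force: [-0.1, 0.7, 0.2]
opening: 0.571
grip_force: 30.0
```

>>> send_rows:
  deltas: "0 0 0 0 0 .1 4.6; 0 0 0 0 0 .1 4.6; 0 0 0 0 0 .1 4.6"

```text
t: 14.22
tool_pos: [643.2, 124.8, 67.2]
ee_rot: [0.015, 2.583, 0.005]
force: [-6.3, -0.4, 7.3]
opening: 0.575
grip_force: 30.3
```

Contact with the deck: about 9.6 N square to it. Now I slide it downhill towards the first channel.

>>> send_rows:
  deltas: "0 0 0 .05 0 0 4.6; 0 0 0 .1 0 0 4.6; 0 0 0 .15 0 0 4.6; 0 0 0 .15 0 0 4.6"

```text
t: 14.55
tool_pos: [643.1, 124.8, 67.1]
ee_rot: [0.015, 2.582, 0.005]
force: [-1.2, -1.3, 7.4]
opening: 0.577
grip_force: 30.6
```

```bash
python3 - <<'E'
from h import *
np.set_printoptions(precision=3,suppress=True)
T,im=snap('wrist','w8.png');np.save('T_w8.npy',T)
s=r.state();print(s['force'],s['grip_force'],np.linalg.inv(deck())@T@[-3.2,-.2,-13.8,1])
cv2.imwrite('pics/w8b.png',cv2.resize(im[190:300,200:370,::-1],(765,495),interpolation=cv2.INTER_CUBIC))
E
```

```text
[-2.28   0.523  7.6  ] 30.564681217074394 [35.49   0.655 -0.328  1.   ]
```

View pics/w8b.png

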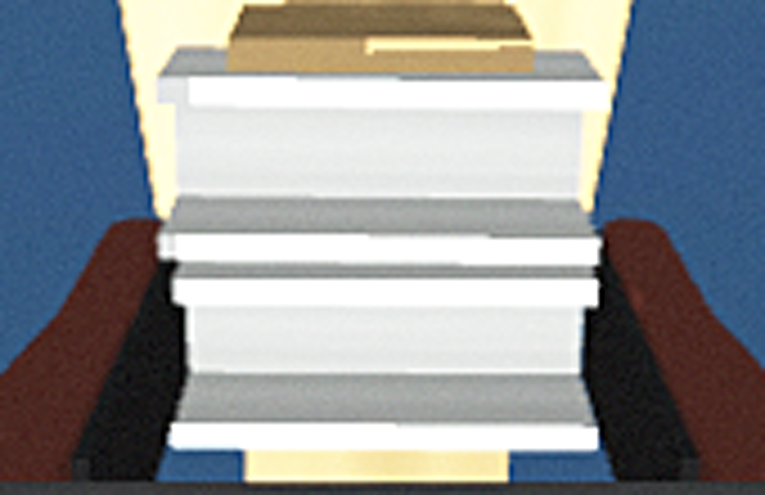

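The view shows the short channel flat on the deck. Its downhill rim (crop row 278) is about 1.7 mm from the first channel's uphill rim (row 265), and the two are parallel and centred within 1 mm. I'm releasing it.

>>> send_rows:
  deltas: "0 0 0 0 0 0 7; 0 0 0 0 0 0 7; 0 0 0 0 0 0 7; 0 0 0 0 0 0 7; 0 0 0 0 0 0 7"

```text
t: 15.02
tool_pos: [642.1, 124.6, 65.8]
ee_rot: [0.015, 2.584, 0.004]
force: [-0.6, -0.3, -0.2]
opening: 0.794
grip_force: 0.0
```

>>> send_rows:
  deltas: "0 0 0 0 0 0 7; 0 0 0 0 0 -1 7; 0 0 0 0 0 -3 7; 0 0 0 0 0 -6 7; 0 0 0 0 0 -8 7"

```text
t: 15.43
tool_pos: [598.6, 124.9, 134.8]
ee_rot: [0.014, 2.585, 0.004]
force: [-0.8, -0.7, 1.1]
opening: 0.798
grip_force: 0.0
```

>>> send_rows:
  deltas: "0 0 0 0 0 0 7; 0 0 0 0 0 0 7; 0 0 0 0 0 0 7"

```text
t: 15.68
tool_pos: [600.2, 124.2, 133.5]
ee_rot: [0.016, 2.583, 0.004]
force: [0.4, 0.1, -0.2]
opening: 0.797
grip_force: 0.0
```

```bash
python3 - <<'E'
from h import *
np.set_printoptions(precision=2,suppress=True)
T,im=snap('wrist','w9.png');np.save('T_w9.npy',T);s=r.state();print(T,s['joint_positions'],s['opening'])
D=deck()
# column profile along the deck centreline at rim height (z=18): brightness vs deck x
g=cv2.cvtColor(im,cv2.COLOR_RGB2GRAY); hs=cv2.cvtColor(im,cv2.COLOR_RGB2HSV)
for y in (-22,20):
    xs=np.arange(-6,54,1.); P=(D@np.c_[xs,np.full(60,y),np.full(60,18),np.ones(60)].T).T[:,:3]
    q=proj('wrist',P,T).astype(np.float32); v=cv2.remap(g,q[:,:1],q[:,1:],1)[:,0]; sa=cv2.remap(hs[...,1].copy(),q[:,:1],q[:,1:],1)[:,0]
    print(y,[f'{int(x)}:{a}/{b}' for x,a,b in zip(xs,v,sa)])
E
```

```text
[[ -0.85   0.01   0.53 600.2 ]
 [  0.01   1.    -0.   124.24]
 [ -0.53   0.01  -0.85 133.53]
 [  0.     0.     0.     1.  ]] [-0.35  0.24 -0.07  2.21  0.92  0.3   0.3 ] 0.7994519002571122
-22 ['-6:248/46', '-5:248/44', '-4:250/44', '-3:211/42', '-2:157/14', '-1:160/6', '0:242/1', '1:255/0', '2:255/0', '3:246/1', '4:227/2', '5:228/3', '6:231/3', '7:232/3', '8:235/2', '9:235/1', '10:234/3', '11:232/2', '12:230/2', '13:229/1', '14:233/3', '15:219/4', '16:168/6', '17:161/6', '18:162/6', '19:227/4', '20:255/0', '21:255/0', '22:246/1', '23:255/0', '24:255/0', '25:255/0', '26:234/2', '27:229/2', '28:231/2', '29:233/2', '30:235/2', '31:231/2', '32:231/2', '33:231/2', '34:228/1', '35:230/3', '36:235/3', '37:174/6', '38:160/7', '39:164/5', '40:156/6', '41:138/9', '42:255/0', '43:255/0', '44:255/0', '45:147/78', '46:74/160', '47:80/154', '48:79/152', '49:79/155', '50:83/147', '51:81/149', '52:81/149', '53:82/146']
20 ['-6:244/55', '-5:244/54', '-4:244/53', '-3:244/53', '-2:244/55', '-1:244/57', '0:246/59', '1:193/38', '2:157/12', '3:168/7', '4:255/0', '5:255/0', '6:255/0', '7:246/1', '8:231/2', '9:226/3', '10:229/2', '11:233/2', '12:234/2', '13:233/3', '14:233/1', '15:234/1', '16:232/1', '17:227/2', '18:231/2', '19:207/6', '20:160/5', '21:157/9', '22:153/6', '23:255/0', '24:255/0', '25:255/0', '26:255/0', '27:255/0', '28:255/0', '29:242/1', '30:227/2', '31:229/4', '32:232/1', '33:234/2', '34:233/1', '35:230/3', '36:233/2', '37:229/2', '38:227/2', '39:236/2', '40:180/7', '41:158/5', '42:163/5', '43:153/6', '44:172/4', '45:237/1', '46:255/0', '47:254/1', '48:202/47', '49:78/159', '50:76/158', '51:81/149', '52:83/149', '53:82/146']
```

No more views are left, so I check numerically whether the first channel is still square by profiling it before and after.

```bash
cat >> h.py <<'E'
def prof(im,T,ys,x0,x1,z,ch='s',step=.5):
    D=deck(); h=cv2.cvtColor(im,cv2.COLOR_RGB2HSV); c=h[...,1 if ch=='s' else 2].copy(); out=[]
    for y in ys:
        xs=np.arange(x0,x1,step); P=(D@np.c_[xs,np.full(len(xs),y),np.full(len(xs),z),np.ones(len(xs))].T).T[:,:3]
        q=proj('wrist',P,T).astype(np.float32); out.append(cv2.remap(c,q[:,:1],q[:,1:],1)[:,0].astype(int))
    return xs,out
def load(n): return np.load(f'T_{n}.npy'),cv2.imread(f'pics/{n}.png')[...,::-1].copy()
E
python3 - <<'E'
from h import *
for n in('w2','w7','w8','w9'):
    T,im=load(n)
    for lab,a,b,z in (('low rim',-6,10,18),('up rim',15,30,18),('deck end',92,108,0)):
        if lab=='deck end' and n in('w7','w8'): continue
        ys=(-22,-11,11,20) if z else (-14,0,14)
        xs,o=prof(im,T,ys,a,b,z,'s' if z==0 else 'v')
        print(n,lab,[float(xs[np.argmax(np.abs(np.diff(v)))]) for v in o])
E
```

```text
w2 low rim [6.0, -2.0, -1.0, 4.5]
w2 up rim [17.0, 18.0, 17.5, 17.5]
w2 deck end [100.5, 100.0, 100.0]
w7 low rim [0.0, 0.0, 0.0, 0.0]
w7 up rim [23.5, 15.0, 15.0, 23.5]
w8 low rim [-0.5, -0.5, 0.0, 0.0]
w8 up rim [24.5, 24.5, 24.5, 24.5]
w9 low rim [-1.0, -5.0, -5.0, 3.0]
w9 up rim [18.0, 19.5, 21.5, 22.0]
w9 deck end [100.0, 100.0, 100.0]
```

```bash
python3 - <<'E'
from h import *
T,im=load('w9'); D=deck(); h=cv2.cvtColor(im,cv2.COLOR_RGB2HSV); ph=.078
for nm,x in (('first low',2.9),('first up',22),('short low',25.5),('short up',45)):
    out=[]
    for y0,y1 in((-34,-18),(18,34)):
        ys=np.arange(y0,y1,.5); P=(D@np.c_[x+ph*(ys+1),ys,np.full(len(ys),18),np.ones(len(ys))].T).T[:,:3]
        q=proj('wrist',P,T).astype(np.float32); v=cv2.remap(h[...,2].copy(),q[:,:1],q[:,1:],1)[:,0].astype(int); s=cv2.remap(h[...,1].copy(),q[:,:1],q[:,1:],1)[:,0].astype(int)
        out.append(float(ys[np.argmax(np.abs(np.diff(s)))]))
    print(nm,out)
print(R.from_matrix(T[:3,:3]).as_rotvec(), r.state()['t'])
# cap by wrist? predict and give approach
print(delta(down([452.5,-120],[-.42,.91],200)))
E
```

```text
first low [-34.0, 30.5]
first up [-32.5, 29.0]
short low [-33.0, 26.5]
short up [-28.0, 24.5]
[0.01589917 2.58348546 0.00398601] 15.7333
[ -0.118   0.549  -0.433   8.686 -24.538 -13.471]
```

>>> send_rows:
  deltas: "0 0 0 0 0 -3 7.5; -.02 .1 -.08 .5 -1 -6 7.5; -.05 .2 -.16 1 -2.5 -8 7.5; -.07 .31 -.24 1.5 -4 -10 7.5; -.09 .41 -.32 2 -6 -11 7.5"

```text
t: 16.15
tool_pos: [544.1, 79.1, 199.2]
ee_rot: [-0.151, 2.744, -0.037]
force: [0.3, -0.5, -0.8]
opening: 0.858
grip_force: 0.0
```

>>> send_rows:
  deltas: "0 0 0 0 0 0 8.5; 0 0 0 0 0 0 8.5; 0 0 0 0 0 0 8.5"

```text
t: 16.4
tool_pos: [544.9, 78.4, 198.7]
ee_rot: [-0.142, 2.741, -0.04]
force: [0.5, 1.3, 0.4]
opening: 0.966
grip_force: 0.0
```

```bash
python3 - <<'E'
from h import *
T,im=snap('wrist','w10.png');np.save('T_w10.npy',T)
np.set_printoptions(precision=3,suppress=True)
print(T[:3,3],r.state()['joint_positions']); print(delta(down([452.5,-120],[-.42,.91],150)))
E
```

```text
[544.939  78.389 198.723] [-0.057  0.085 -0.279  2.116  0.284  0.587  1.137]
[ -0.113   0.382  -0.323  12.423 -18.66    1.059]
```

>>> send_rows:
  deltas: "-.02 .08 -.06 2 -3 0 8.5; -.04 .15 -.13 4 -6 0 8.5; -.07 .23 -.2 6 -9 .2 8.5; -.09 .3 -.26 8 -12 .4 8.5; -.113 .38 -.32 10 -15 .6 8.5"

```text
t: 16.87
tool_pos: [471.7, -76.3, 164.1]
ee_rot: [0.678, -3.067, -0.002]
force: [0.3, -0.9, -0.5]
opening: 0.97
grip_force: 0.0
```

>>> send_rows:
  deltas: "0 0 0 0 0 0 8.5; 0 0 0 0 0 0 8.5; 0 0 0 0 0 0 8.5"

```text
t: 17.12
tool_pos: [472.7, -74.4, 163.6]
ee_rot: [-0.67, 3.067, 0.0]
force: [-0.5, -0.1, 0.4]
opening: 0.97
grip_force: 0.0
```

```bash
python3 - <<'E'
from h import *
T,im=snap('wrist','w11.png');np.save('T_w11.npy',T)
np.set_printoptions(precision=3,suppress=True)
print(T[:3,3],r.state()['joint_positions'])
q=proj('wrist',[[452.5,-120,20]],T)[0]; ce,st,bx=blob(im,q); P=plane('wrist',bx,20,T); print(q,ce,st,P,np.linalg.norm(np.diff(P,axis=0),axis=1),P.mean(0))
print(delta(down([452.5,-120],[-.42,.91],120)))
E
```

```text
[472.672 -74.441 163.579] [ 0.221  0.209 -0.191  1.978  0.047  0.956  2.009]
[254.435 164.391] [256.845 163.642] [ 228  153   59   22 1255] [[ 453.142 -150.223   20.   ]
 [ 427.52   -94.276   20.   ]
 [ 447.781  -84.974   20.   ]
 [ 473.852 -141.897   20.   ]] [61.536 22.295 62.61 ] [ 450.574 -117.842   20.   ]
[-0.     0.003 -0.001  3.777 -3.338  4.393]
```

The cap is located: 62x22 mm, centre (450.6,-117.8), matching its given size. I'm going down to it.

```bash
python3 - <<'E'
from h import *
print(delta(down([452.2,-117.2],[-.416,.909],-11.8)))
E
```

```text
[-0.0000e+00  3.0000e-03  2.0000e-03  3.7300e+00 -3.0650e+00  1.7573e+01]
```

>>> send_rows:
  deltas: "0 0 0 1.5 -1.2 2 8.7; 0 .003 0 3 -2.4 4 8.7; 0 .003 0 3.73 -3.06 7 8.7; 0 .003 0 3.73 -3.06 10 8.7; 0 .003 0 3.73 -3.06 11 8.7"

```text
t: 17.58
tool_pos: [449.9, -117.4, 51.9]
ee_rot: [0.672, -3.067, -0.002]
force: [-0.6, 0.4, -0.8]
opening: 0.99
grip_force: 0.0
```

>>> send_rows:
  deltas: "0 0 0 0 0 0 8.7; 0 0 0 0 0 0 8.7; 0 0 0 0 0 0 8.7"

```text
t: 17.83
tool_pos: [453.3, -118.0, 56.1]
ee_rot: [-0.673, 3.066, -0.002]
force: [-0.3, 0.1, 0.1]
opening: 0.992
grip_force: 0.0
```

```bash
python3 - <<'E'
from h import *
T,im=snap('wrist','w12.png');np.save('T_w12.npy',T)
np.set_printoptions(precision=3,suppress=True)
q=proj('wrist',[[450.5,-118,20]],T)[0]; ce,st,bx=blob(im,q); P=plane('wrist',bx,20,T); print(q,ce,P,np.linalg.norm(np.diff(P,axis=0),axis=1),P.mean(0))
print(delta(down([452.2,-117.2],[-.416,.909],-11.8)))
E
```

```text
[286.977 224.892] [287.139 223.321] [[ 473.732 -142.484   20.   ]
 [ 449.294 -152.085   20.   ]
 [ 424.84   -95.146   20.   ]
 [ 448.598  -83.851   20.   ]] [26.256 61.969 26.306] [ 449.116 -118.392   20.   ]
[-0.002  0.003  0.003  0.081  0.159  6.804]
```

>>> send_rows:
  deltas: "0 0 0 .08 .1 1.5 8.78; 0 0 0 .08 .1 3 8.78; 0 0 0 .08 .1 4.5 8.78; 0 0 0 .08 .1 5.5 8.78; 0 0 0 .08 .1 5.5 8.78"

```text
t: 18.3
tool_pos: [450.5, -117.9, -0.9]
ee_rot: [0.672, -3.069, -0.0]
force: [0.0, -0.3, 0.1]
opening: 0.996
grip_force: 0.0
```

>>> send_rows:
  deltas: "0 0 0 0 0 .4 8.78; 0 0 0 0 0 .8 8.78; 0 0 0 0 0 1.2 8.78; 0 0 0 0 0 1.3 8.78; 0 0 0 0 0 1.3 8.78"

```text
t: 18.72
tool_pos: [450.8, -118.2, -13.4]
ee_rot: [-0.671, 3.069, -0.0]
force: [-0.2, 0.9, -0.6]
opening: 1.002
grip_force: 0.0
```

>>> send_rows:
  deltas: "0 0 0 0 0 0 5.6; 0 0 0 0 0 0 5.6; 0 0 0 0 0 0 5.6; 0 0 0 0 0 0 5.6; 0 0 0 0 0 0 5.6"

```text
t: 19.13
tool_pos: [450.9, -118.2, -13.2]
ee_rot: [-0.671, 3.068, -0.0]
force: [-0.1, -0.8, 1.7]
opening: 0.696
grip_force: 30.0
```

>>> send_rows:
  deltas: "0 0 0 0 0 0 5.6; 0 0 0 0 0 0 5.6; 0 0 0 0 0 0 5.6; 0 0 0 0 0 0 5.6"

```text
t: 19.47
tool_pos: [450.9, -118.2, -13.2]
ee_rot: [-0.671, 3.068, -0.001]
force: [-1.0, -0.4, 2.8]
opening: 0.699
grip_force: 30.0
```

>>> send_rows:
  deltas: "0 0 0 0 0 -2 5.6; 0 0 0 0 0 -5 5.6; 0 0 0 0 0 -9 5.6; 0 0 0 0 0 -13 5.6; 0 0 0 0 0 -16 5.6"

```text
t: 19.88
tool_pos: [451.0, -118.2, 149.5]
ee_rot: [-0.671, 3.067, -0.001]
force: [0.2, -0.1, 0.2]
opening: 0.7
grip_force: 30.0
```

>>> send_rows:
  deltas: "0 0 0 0 0 -3 5.6; 0 0 0 0 0 -5 5.6; 0 0 0 0 0 -5 5.6; 0 0 0 0 0 -5 5.6; 0 0 0 0 0 -5 5.6"

```text
t: 20.3
tool_pos: [450.0, -118.1, 195.7]
ee_rot: [0.671, -3.068, -0.0]
force: [-0.7, -0.3, -0.5]
opening: 0.699
grip_force: 30.0
```

```bash
python3 - <<'E'
from h import *
np.set_printoptions(precision=2,suppress=True,linewidth=220)
T,im=snap('wrist','w13.png');np.save('T_w13.npy',T);s=r.state();print(T[:3,3],s['opening'],s['grip_force'],s['joint_positions'])
h=cv2.cvtColor(im,cv2.COLOR_RGB2HSV).astype(int)
for c in (260,285,310): print(c,[f'{y}:{h[y,c,2]}/{h[y,c,1]}' for y in range(232,300)])
for y in (255,270): print(y,[f'{x}:{h[y,x,2]}/{h[y,x,1]}' for x in list(range(222,242))+list(range(328,350))])
E
```

```text
[ 450.02 -118.08  195.67] 0.6973640680365509 29.999977871775627 [ 0.3   0.15 -0.17  1.96  0.03  1.03  2.12]
260 ['232:98/128', '233:98/135', '234:99/131', '235:96/151', '236:104/150', '237:96/37', '238:91/6', '239:102/10', '240:101/10', '241:103/7', '242:101/8', '243:98/10', '244:94/5', '245:100/3', '246:97/11', '247:92/8', '248:119/4', '249:152/5', '250:152/2', '251:147/3', '252:156/5', '253:151/2', '254:149/10', '255:146/3', '256:157/10', '257:148/3', '258:148/3', '259:152/5', '260:148/9', '261:144/4', '262:151/12', '263:153/2', '264:151/2', '265:154/13', '266:150/5', '267:157/5', '268:158/10', '269:158/6', '270:154/3', '271:155/5', '272:152/2', '273:153/8', '274:155/8', '275:152/3', '276:146/5', '277:148/9', '278:149/3', '279:149/2', '280:156/10', '281:157/3', '282:150/5', '283:157/10', '284:151/3', '285:165/6', '286:113/88', '287:84/149', '288:89/146', '289:94/141', '290:83/163', '291:93/145', '292:89/143', '293:89/138', '294:90/147', '295:89/138', '296:93/156', '297:26/49', '298:28/18', '299:33/15']
285 ['232:96/135', '233:98/138', '234:102/125', '235:95/134', '236:92/164', '237
[... 2130 characters left out ...]
8:152/7', '339:151/5', '340:156/7', '341:157/8', '342:146/2', '343:92/14', '344:0/0', '345:4/191', '346:12/43', '347:16/32', '348:17/75', '349:15/153']
270 ['222:9/198', '223:18/43', '224:18/57', '225:16/48', '226:9/113', '227:0/0', '228:98/10', '229:169/3', '230:157/6', '231:158/5', '232:157/5', '233:156/5', '234:160/3', '235:153/5', '236:160/6', '237:151/8', '238:158/5', '239:158/6', '240:154/7', '241:158/11', '328:152/2', '329:157/6', '330:154/5', '331:151/5', '332:154/7', '333:154/7', '334:153/2', '335:151/2', '336:156/5', '337:156/3', '338:161/8', '339:159/8', '340:158/5', '341:164/8', '342:128/2', '343:0/0', '344:11/23', '345:8/255', '346:17/30', '347:13/39', '348:11/139', '349:11/93']
```

```bash
python3 - <<'E'
from h import *
np.set_printoptions(precision=3,suppress=True)
px=[];ob=[]
for v,hw,x,z in((248.6,58.3,-11,18),(286.6,56.6,11,18),(237.4,None,-11,0)):
    if hw: px+=[(285.2-hw,v-.02*hw),(285.2+hw,v+.02*hw)]; ob+=[(x,-31,z),(x,31,z)]
    else: px+=[(260,v-.5),(310,v+.5)]; ob+=[(x,-14.2,z),(x,14.2,z)]
M,e=heldpnp(np.array(px),ob); print(M,e,R.from_matrix(M[:3,:3]@np.diag([-1,1,-1])).as_rotvec()); np.save('M2.npy',M)
E
```

```text
[[ -1.     -0.016   0.002  -0.298]
 [ -0.016   1.     -0.005  -0.235]
 [ -0.001  -0.005  -1.    -15.915]
 [  0.      0.      0.      1.   ]] 1.1969092095336578 [-0.005 -0.001  0.016]
```

```bash
cat >> h.py <<'E'
def place2(p,psi,off):
    C=np.eye(4);C[:3,3]=p;C[:3,:3]=R.from_euler('z',psi).as_matrix(); M=np.diag([-1.,1,-1,1]);M[:3,3]=off; return deck()@C@np.linalg.inv(M)
OFF=[-.3,-.2,-15.6]
E
python3 - <<'E'
from h import *
print(delta(place2([58,1.5,75],-.062,OFF)))
E
```

```text
[  0.101  -0.557   0.491 -26.153  14.762   5.206]
```

>>> send_rows:
  deltas: "0 0 0 -2.4 1.4 -.3 5.6; 0 0 .08 -4.8 2.8 -.6 5.6; 0 0 .16 -7.2 4.2 -.9 5.6; 0 0 .24 -9.6 5.6 -1 5.6; 0 0 .32 -12 7 -1 5.6"

```text
t: 20.77
tool_pos: [530.5, -3.4, 205.2]
ee_rot: [0.167, -3.135, 0.0]
force: [-0.0, -0.3, 0.0]
opening: 0.704
grip_force: 30.0
```

>>> send_rows:
  deltas: "0 0 0 0 0 0 5.6; 0 0 0 0 0 0 5.6; 0 0 0 0 0 0 5.6"

```text
t: 21.02
tool_pos: [529.5, -5.0, 205.2]
ee_rot: [0.175, -3.134, 0.001]
force: [-0.5, -0.9, -0.0]
opening: 0.698
grip_force: 30.0
```

```bash
python3 - <<'E'
from h import *
print(delta(place2([58,1.5,75],-.062,OFF)),r.state()['joint_positions'].round(2))
E
```

```text
[ 1.0000e-02 -5.6200e-01  1.8100e-01 -1.1027e+01  1.1877e+01  6.1880e+00] [ 0.08  0.26 -0.2   1.81  0.06  1.08  1.54]
```

>>> send_rows:
  deltas: "0 -.08 .03 -2 2 0 5.6; 0 -.16 .06 -4 4 .5 5.6; 0 -.24 .09 -6 6 1 5.6; 0 -.32 .12 -8 8 2 5.6; .01 -.4 .15 -10 10 3 5.6"

```text
t: 21.43
tool_pos: [618.7, 103.5, 177.2]
ee_rot: [0.06, 2.74, 0.017]
force: [0.5, -0.9, -1.2]
opening: 0.7
grip_force: 30.0
```

>>> send_rows:
  deltas: "0 0 0 0 0 0 5.6; 0 0 0 0 0 0 5.6; 0 0 0 0 0 0 5.6"

```text
t: 21.68
tool_pos: [617.8, 103.1, 176.8]
ee_rot: [0.055, 2.746, 0.014]
force: [0.5, 0.3, 0.3]
opening: 0.701
grip_force: 30.0
```

```bash
python3 - <<'E'
from h import *
print(delta(place2([58,1.5,75],-.062,OFF)),r.state()['joint_positions'].round(2))
E
```

```text
[-0.007 -0.163  0.033  0.663  2.195  3.435] [-0.16  0.24 -0.17  1.99  0.31  0.56  0.97]
```

>>> send_rows:
  deltas: "0 -.05 .01 .2 .5 .8 5.6; 0 -.1 .02 .4 1 1.6 5.6; 0 -.16 .03 .6 1.6 2.4 5.6; 0 -.163 .033 .66 2.2 3.2 5.6; 0 -.163 .033 .66 2.2 3.4 5.6"

```text
t: 22.1
tool_pos: [625.4, 126.1, 142.4]
ee_rot: [0.097, 2.581, 0.017]
force: [-0.1, -0.1, -0.8]
opening: 0.699
grip_force: 30.0
```

>>> send_rows:
  deltas: "0 0 0 0 0 0 5.6; 0 0 0 0 0 0 5.6; 0 0 0 0 0 0 5.6; 0 0 0 0 0 0 5.6"

```text
t: 22.43
tool_pos: [626.9, 126.0, 144.5]
ee_rot: [0.1, 2.579, 0.019]
force: [-0.2, 0.0, 0.4]
opening: 0.697
grip_force: 30.0
```

```bash
python3 - <<'E'
from h import *
np.set_printoptions(linewidth=230)
print(delta(place2([58,1.5,75],-.062,OFF)),r.state()['joint_positions'].round(2))
T,im=snap('wrist','w14.png');np.save('T_w14.npy',T)
for y in(-20,0,20):
    xs,o=prof(im,T,[y],-6,52,18,'v',1); xs,s=prof(im,T,[y],-6,52,18,'s',1); print(y,' '.join(f'{int(x)}:{a}/{b}' for x,a,b in zip(xs,o[0],s[0])))
E
```

```text
[-0.007  0.003 -0.002  0.185 -0.085  0.066] [-0.44  0.25  0.05  2.15  0.76  0.3   0.41]
-20 -6:249/83 -5:249/84 -4:249/81 -3:250/78 -2:254/82 -1:203/66 0:182/14 1:198/5 2:195/3 3:196/4 4:200/3 5:195/5 6:192/6 7:198/5 8:202/4 9:201/7 10:206/4 11:204/5 12:201/4 13:202/5 14:195/5 15:196/5 16:204/6 17:173/7 18:124/8 19:162/6 20:255/0 21:255/0 22:231/3 23:252/1 24:253/1 25:255/0 26:208/5 27:190/5 28:192/4 29:201/8 30:199/4 31:202/3 32:203/4 33:201/3 34:200/5 35:194/5 36:192/4 37:199/5 38:183/7 39:139/7 40:127/6 41:147/6 42:254/1 43:255/0 44:248/4 45:153/84 46:94/166 47:100/153 48:102/152 49:100/154 50:103/152 51:98/154
0 -6:133/112 -5:137/111 -4:128/112 -3:153/112 -2:151/112 -1:150/114 0:153/123 1:138/45 2:190/6 3:202/5 4:198/4 5:198/5 6:201/4 7:198/5 8:194/5 9:199/5 10:200/6 11:204/5 12:208/5 13:209/3 14:204/6 15:204/4 16:196/3 17:197/5 18:207/6 19:156/6 20:123/8 21:169/7 22:253/0 23:251/0 24:248/1 25:252/0 26:254/0 27:231/4 28:190/6 29:188/3 30:197/6 31:200/4 32:205/10 33:206/6 34:204/5 35:200/5 36:200/3 37:195/3 38:194/4 39:200/6 40:154/8 41:129/6 42:122/13 43:180/2 44:255/0 45:255/1 46:245/11 47:225/102 48:223/108 49:221/107 50:220/103 51:223/105
20 -6:139/118 -5:254/89 -4:249/84 -3:248/84 -2:247/85 -1:246/87 0:246/86 1:248/86 2:255/88 3:171/45 4:190/6 5:203/5 6:200/5 7:202/2 8:199/6 9:195/5 10:188/4 11:193/5 12:200/6 13:201/4 14:205/6 15:201/5 16:205/5 17:204/5 18:196/5 19:195/6 20:201/4 21:140/6 22:129/4 23:178/6 24:251/1 25:254/1 26:252/1 27:252/0 28:254/0 29:231/3 30:192/4 31:189/5 32:194/6 33:197/6 34:204/5 35:203/4 36:201/4 37:200/6 38:203/7 39:193/5 40:196/5 41:202/5 42:132/7 43:128/6 44:111/9 45:255/2 46:255/0 47:255/0 48:150/43 49:87/189 50:101/156 51:98/156
```

```bash
python3 - <<'E'
from h import *
T,im=load('w14'); D=deck(); h=cv2.cvtColor(im,cv2.COLOR_RGB2HSV)[...,1].copy(); m=.092
for nm,x in (('first low',2.5),('first up',22.8),('short low',26),('short up',45)):
    o=[]
    for ys in (np.arange(-20,-36,-.25),np.arange(20,36,.25)):
        P=(D@np.c_[x+m*ys,ys,np.full(len(ys),18),np.ones(len(ys))].T).T[:,:3]; q=proj('wrist',P,T).astype(np.float32)
        s=cv2.remap(h,q[:,:1],q[:,1:],1)[:,0].astype(int); k=np.where(s>35)[0]; o.append(float(ys[k[0]]) if len(k) else None)
    print(nm,o)
for p in ([58,1.5,75],[24.4,1.5,45],[24.4,1.5,24],[24.4,1.5,12]): print(delta(place2(p,-.074,OFF)))
E
```

```text
first low [-26.25, 25.25]
first up [-28.75, 25.0]
short low [-26.25, 26.5]
short up [-27.75, 24.75]
[-0.006  0.003  0.01   0.163 -0.102  0.062]
[-6.000e-03  3.000e-03  1.000e-02  3.523e+00 -2.970e-01  3.055e+00]
[-6.000e-03  3.000e-03  1.000e-02  3.529e+00 -2.830e-01  5.155e+00]
[-6.000e-03  3.000e-03  1.000e-02  3.532e+00 -2.760e-01  6.355e+00]
```

>>> send_rows:
  deltas: "-.003 .003 .005 .8 -.2 0 5.6; -.006 .003 .01 1.6 -.4 0 5.6; -.006 .003 .01 2.4 -.54 1 5.6; -.006 .003 .01 3.2 -.54 2 5.6; -.006 .003 .01 3.54 -.54 3 5.6"

```text
t: 22.9
tool_pos: [610.6, 123.6, 98.4]
ee_rot: [0.109, 2.583, 0.032]
force: [0.2, 0.2, -0.2]
opening: 0.701
grip_force: 30.0
```

>>> send_rows:
  deltas: "0 0 0 0 0 0 5.6; 0 0 0 0 0 .6 5.6; 0 0 0 0 0 1.2 5.6; 0 0 0 0 0 1.8 5.6; 0 0 0 0 0 1.8 5.6"

```text
t: 23.32
tool_pos: [621.3, 124.1, 83.7]
ee_rot: [0.108, 2.583, 0.031]
force: [1.1, 0.4, -0.5]
opening: 0.697
grip_force: 30.0
```

>>> send_rows:
  deltas: "0 0 0 0 0 0 5.6; 0 0 0 0 0 0 5.6; 0 0 0 0 0 0 5.6"

```text
t: 23.57
tool_pos: [621.3, 124.2, 84.5]
ee_rot: [0.109, 2.582, 0.032]
force: [0.1, 0.6, 0.3]
opening: 0.696
grip_force: 30.0
```

```bash
python3 - <<'E'
from h import *
np.set_printoptions(linewidth=230,precision=2,suppress=True)
s=r.state();print(s['joint_positions'],s['force'])
T,im=snap('wrist','w15.png');np.save('T_w15.npy',T);M=np.diag([-1.,1,-1,1]);M[:3,3]=OFF
print((np.linalg.inv(deck())@T@M)); print(delta(place2([24.2,-1,12],-.074,OFF)))
for y in(-20,20):
    xs,o=prof(im,T,[y],-6,22,18,'v',1); xs,sa=prof(im,T,[y],-6,22,18,'s',1); print(y,' '.join(f'{int(x)}:{a}/{b}' for x,a,b in zip(xs,o[0],sa[0])))
# held cap rows at centre col
h=cv2.cvtColor(im,cv2.COLOR_RGB2HSV).astype(int)
for c in (255,285,315): print(c,' '.join(f'{y}:{h[y,c,2]}/{h[y,c,1]}' for y in range(205,292,1)))
E
```

```text
[-0.59  0.36  0.22  2.21  1.14  0.14 -0.01] [0.11 0.58 0.33]
[[ 1.    0.07  0.   23.34]
 [-0.07  1.   -0.   -0.05]
 [-0.    0.    1.   27.7 ]
 [ 0.    0.    0.    1.  ]]
[ 0.   -0.    0.   -0.09 -0.09  1.57]
-20 -6:255/42 -5:255/37 -4:204/34 -3:159/9 -2:165/6 -1:156/9 0:210/6 1:231/2 2:228/2 3:227/3 4:230/3 5:231/2 6:233/3 7:235/3 8:233/3 9:233/1 10:232/2 11:229/1 12:228/3 13:234/3 14:193/4 15:156/6 16:161/5 17:169/5 18:163/7 19:160/6 20:161/7 21:154/7
20 -6:254/57 -5:254/59 -4:254/59 -3:254/59 -2:255/59 -1:236/60 0:158/5 1:167/6 2:159/7 3:152/5 4:227/3 5:229/1 6:230/2 7:226/5 8:229/3 9:231/2 10:235/3 11:234/2 12:233/1 13:232/2 14:233/2 15:228/2 16:228/2 17:238/1 18:164/6 19:158/5 20:165/6 21:164/8
255 205:96/117 206:153/115 207:190/110 208:192/112 209:195/105 210:192/117 211:192/120 212:187/102 213:148/5 214:196/8 215:233/4 216:231/3 217:228/2 218:230/1 219:226/5 220:228/2 221:230/3 222:233/2 223:232/2 224:232/3 225:235/3 226:235/1 227:234/2 228:233/2 229:232/2 230:231/2 231:229/2 232:227/3 233:230/3 234:233/3 235:242/1 236:168/0 237:155/7 238:165/3 239:158/3 240:171/7 241:167/6 242
[... 1587 characters left out ...]
 223:229/3 224:232/1 225:236/3 226:235/2 227:234/3 228:234/3 229:232/1 230:229/1 231:234/2 232:230/2 233:225/3 234:227/4 235:234/3 236:233/4 237:162/3 238:153/8 239:161/8 240:161/6 241:171/10 242:166/3 243:162/3 244:160/8 245:156/3 246:165/6 247:158/8 248:139/2 249:255/0 250:255/0 251:255/0 252:255/0 253:255/0 254:255/0 255:255/0 256:255/0 257:255/0 258:255/0 259:255/0 260:255/0 261:255/0 262:255/0 263:255/0 264:255/0 265:255/0 266:255/0 267:255/0 268:255/0 269:255/0 270:255/0 271:255/0 272:255/0 273:255/0 274:255/0 275:255/0 276:255/0 277:255/0 278:255/0 279:255/0 280:255/0 281:255/0 282:255/0 283:255/0 284:255/0 285:255/0 286:255/0 287:178/54 288:115/220 289:118/192 290:122/186 291:123/187
```

Everything is consistent: the first channel hasn't moved and the cap is lined up within 1 mm. I'm lowering it in.

>>> send_rows:
  deltas: "0 0 0 -.1 -.09 .2 5.6; 0 0 0 -.1 -.09 .6 5.6; 0 0 0 -.1 -.09 1 5.6; 0 0 0 -.1 -.09 1 5.6; 0 0 0 -.1 -.09 1 5.6"

```text
t: 24.03
tool_pos: [627.4, 123.1, 75.9]
ee_rot: [0.108, 2.583, 0.031]
force: [-0.3, -0.4, -0.4]
opening: 0.701
grip_force: 30.0
```

>>> send_rows:
  deltas: "0 0 0 0 0 .2 5.6; 0 0 0 0 0 .4 5.6; 0 0 0 0 0 .6 5.6; 0 0 0 0 0 .6 5.6; 0 0 0 0 0 .6 5.6"

```text
t: 24.45
tool_pos: [630.5, 123.3, 70.7]
ee_rot: [0.108, 2.583, 0.031]
force: [-0.3, -0.2, -0.6]
opening: 0.704
grip_force: 30.0
```

```bash
python3 - <<'E'
from h import *
np.set_printoptions(precision=2,suppress=True)
s=r.state();M=np.diag([-1.,1,-1,1]);M[:3,3]=OFF
print(s['joint_positions'],s['force']@deck()[:3,:3],(np.linalg.inv(deck())@pose(s)@M))
E
```

```text
[-0.54  0.39  0.18  2.2   1.33  0.13 -0.19] [-0.59 -0.24 -0.36] [[ 1.    0.07  0.   23.85]
 [-0.07  1.   -0.   -0.97]
 [-0.    0.    1.   11.15]
 [ 0.    0.    0.    1.  ]]
```

>>> send_rows:
  deltas: "0 0 0 0 0 .2 5.6; 0 0 0 0 0 .4 5.6; 0 0 0 0 0 .6 5.6; 0 0 0 0 0 .6 5.6; 0 0 0 0 0 .6 5.6"

```text
t: 24.87
tool_pos: [633.7, 123.2, 65.5]
ee_rot: [0.108, 2.583, 0.031]
force: [0.0, 0.8, 0.3]
opening: 0.701
grip_force: 30.0
```

>>> send_rows:
  deltas: "0 0 0 0 0 .1 5.6; 0 0 0 0 0 .15 5.6; 0 0 0 0 0 .15 5.6"

```text
t: 25.12
tool_pos: [634.5, 123.3, 64.4]
ee_rot: [0.108, 2.582, 0.031]
force: [0.1, -0.1, -0.5]
opening: 0.7
grip_force: 30.0
```

>>> send_rows:
  deltas: "0 0 0 0 0 .1 5.6; 0 0 0 0 0 .1 5.6; 0 0 0 0 0 .1 5.6"

```text
t: 25.37
tool_pos: [634.9, 123.3, 63.9]
ee_rot: [0.108, 2.582, 0.032]
force: [-4.8, -0.7, 5.0]
opening: 0.701
grip_force: 30.0
```

Contact at about 7 N along the deck normal with the leg edges about 3 mm out, so the cap is home. I'm releasing it and backing off.

>>> send_rows:
  deltas: "0 0 0 0 0 -.05 8.2; 0 0 0 0 0 -.05 8.2; 0 0 0 0 0 -.05 8.2; 0 0 0 0 0 -.05 8.2; 0 0 0 0 0 -.05 8.2"

```text
t: 25.78
tool_pos: [634.8, 123.3, 64.0]
ee_rot: [0.108, 2.582, 0.031]
force: [-0.1, -0.6, 0.2]
opening: 0.932
grip_force: 0.0
```

>>> send_rows:
  deltas: "0 0 0 0 0 -.05 8.2; 0 0 0 0 0 -1 8.2; 0 0 0 0 0 -3 8.2; 0 0 0 0 0 -6 8.2; 0 0 0 0 0 -9 8.2"

```text
t: 26.2
tool_pos: [585.7, 123.3, 140.2]
ee_rot: [0.107, 2.585, 0.03]
force: [0.5, -0.7, 1.6]
opening: 0.932
grip_force: 0.0
```

>>> send_rows:
  deltas: "0 0 0 0 0 0 8.2; 0 0 0 0 0 0 8.2; 0 0 0 0 0 0 8.2"

```text
t: 26.45
tool_pos: [587.6, 122.8, 140.4]
ee_rot: [0.109, 2.582, 0.031]
force: [0.2, -0.3, -0.2]
opening: 0.936
grip_force: 0.0
```

```bash
python3 - <<'E'
from h import *
np.set_printoptions(precision=2,suppress=True)
T,im=snap('wrist','w16.png');np.save('T_w16.npy',T)
for y in(-20,0,20):
    for z in (21,18):
        xs,o=prof(im,T,[y],-6,52,z,'v',1); xs,s=prof(im,T,[y],-6,52,z,'s',1); print(y,z,' '.join(f'{int(x)}:{a}/{b}' for x,a,b in zip(xs,o[0],s[0])))
h=cv2.cvtColor(im,cv2.COLOR_RGB2HSV)[...,1].copy(); D=deck()
for x,z in ((24,21),(4,18),(45,18)):
    o=[]
    for ys in (np.arange(-18,-40,-.25),np.arange(18,40,.25)):
        P=(D@np.c_[x+.092*ys,ys,np.full(len(ys),z),np.ones(len(ys))].T).T[:,:3]; q=proj('wrist',P,T).astype(np.float32)
        s=cv2.remap(h,q[:,:1],q[:,1:],1)[:,0].astype(int); k=np.where(s>35)[0]; o.append(float(ys[k[0]]) if len(k) else None)
    print(x,o)
E
```

```text
-20 21 -6:255/52 -5:255/49 -4:250/57 -3:165/18 -2:149/11 -1:226/5 0:255/0 1:255/0 2:251/1 3:232/2 4:226/2 5:231/3 6:234/2 7:209/3 8:159/4 9:156/4 10:144/8 11:200/3 12:255/0 13:255/0 14:255/0 15:255/0 16:255/0 17:255/0 18:255/0 19:255/0 20:255/0 21:255/0 22:255/0 23:255/0 24:255/0 25:255/0 26:255/0 27:255/0 28:255/0 29:255/0 30:255/0 31:255/0 32:255/0 33:255/0 34:238/2 35:217/3 36:160/6 37:160/5 38:156/6 39:144/8 40:222/2 41:255/0 42:255/0 43:248/5 44:144/101 45:115/170 46:123/154 47:124/149 48:127/144 49:124/147 50:125/153 51:122/159
-20 18 -6:254/50 -5:255/51 -4:255/53 -3:199/33 -2:161/12 -1:148/12 0:254/1 1:255/0 2:255/0 3:245/1 4:224/2 5:227/4 6:232/3 7:238/2 8:176/3 9:159/5 10:153/4 11:160/6 12:223/2 13:255/0 14:255/0 15:255/0 16:255/0 17:255/0 18:255/0 19:255/0 20:255/0 21:255/0 22:255/0 23:255/0 24:255/0 25:255/0 26:255/0 27:255/0 28:255/0 29:255/0 30:255/0 31:255/0 32:255/0 33:255/0 34:255/0 35:238/3 36:217/3 37:160/5 38:161/4 39:158/6 40:146/8 41:211/3 42:255/0 43:255/0 44:255/0 45:151/87 46:114/173 47:123/158 48:124/152 49:124/151 50:124/151 51:125/154
0 21 -6:99/116 -5:227/
[... 1465 characters left out ...]
160/6 41:159/7 42:145/9 43:229/4 44:255/0 45:255/0 46:242/9 47:158/87 48:116/170 49:123/153 50:123/152 51:125/151
20 18 -6:254/52 -5:254/55 -4:254/53 -3:254/54 -2:254/56 -1:255/52 0:219/57 1:163/14 2:153/5 3:193/4 4:255/0 5:255/0 6:255/0 7:231/2 8:225/3 9:228/3 10:233/2 11:226/5 12:161/6 13:158/4 14:152/9 15:210/4 16:255/0 17:255/0 18:255/0 19:255/0 20:255/0 21:255/0 22:255/0 23:255/0 24:255/0 25:255/0 26:255/0 27:255/0 28:255/0 29:255/0 30:255/0 31:255/0 32:255/0 33:255/0 34:255/0 35:255/0 36:255/0 37:255/0 38:248/2 39:222/4 40:158/5 41:160/7 42:159/7 43:146/10 44:218/5 45:255/0 46:255/0 47:252/2 48:166/71 49:115/174 50:123/154 51:124/152
24 [-32.75, 29.5]
4 [-27.5, 26.0]
45 [-27.75, 24.75]
```

```bash
python3 -c "
from h import *
print(r.sign_off())"
```

```text
the job is handed in; nothing more can be done
None
```

The job is handed in, though the sign-off did not return the verdict: both channels are stowed, the short one flat against the first and the long one home over both (11.6 mm up from the first, aim about 11), though releasing the short one turned it and the first channel about 0.08 rad together on the deck.

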